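# Refit the terminal cover of the filling line's drive unit

## Task

Put the loose grey cover back on the drive unit: tip it, hook its front lip under the bar of the slot, push it in gently until you feel the end of the slot, then pivot it down and press its rear edge until the spring catch snaps over it and it lies flat. The cover is brittle plastic, so never force it, and leave the other things on the table where they are.

Things in the scene. Friction and masses are not known exactly. Their poses are not given: they have to be found in the camera images.
- housing: Drive unit: flat grey box fixed to the table, 225 (x, -116 to 109) x 150 (y) x 35 mm high; on it a dark steel seat frame (slot, ledges, catch) around a terminal compartment. Origin on the table; x runs from the slot (-x, towards the robot) to the catch (+x), z up. Cover home: same axes, its origin at z = 45 mm, y near 0, x = -2 to +3 mm plus the shift told under ledge.
- ledge (a point): Nominal centre of the seat frame, housing (0, 0, 45 mm), height of the ledge the cover lies on. NOTE: slot, ledge and catch are one frame, screwed on through long holes: it stands 0 to 20 mm ahead of or behind (housing x) this and the other nominal places, tight, constant in a run, not measured: feel for the slot's end wall. Front ledge x -86 to -14, y +-55 mm; compartment behind it 10 mm deep.
- slot (a point): Nominal middle of the slot's mouth, housing (-66, 0, 50 mm), fixed to the housing. The slot goes 10 mm towards -x to a rigid end wall (x = -76), is 10 mm high (floor = ledge, z 45; underside of the bar above it z 55, bar's top z 60, bar x -86 to -66) and 70 mm wide (y -35 to 35). It opens to +x.
- cover: Loose grey plastic cover, 0.12 to 0.2 kg, flat on the table, rib up. Plate 120 (x) x 90 (y) x 8 mm; origin at the centre of its underside, z up. Front lip: see lip. Grip rib across the top: 12 (x) x 60 (y) mm, z 8 to 34, at x = 0. Press on x = 6 to 60. Nose down 10 to 18 degrees, the lip enters the slot with the rear clear of the catch. Cracks if pressed on the unit with over 25 N, or its lip chips with over 15 N while tipped over 9 degrees.
- lip (a point): Middle of the end of the cover's front lip (cover x = -74, y = 0, z = 2 mm). The lip is a tongue 60 mm wide, 4 mm thick (z 0 to 4), from the plate's front edge at x = -60 to x = -74 mm. It touches the slot's end wall when fully in.
- nose (a point): Nominal lower edge of the spring catch's nose, housing (56.5, 0, 55.5 mm), 30 mm wide in y. Above it a ramp leans back 20 degrees from vertical to its top at z = 67, x = 61 mm; behind that an upright, x 63 to 69, top z = 66 mm. An edge that comes down behind x = 61 lands on top and cannot snap in. The nominal point is fixed to the housing and does not follow the catch.
- catch (a joint): Travel (m) of the steel spring catch: 0 closed, up to 0.006 pushed away to housing +x; spring 1 N at 0, plus 0.5 N per mm. The cover's rear edge, pressed down with some 6 to 12 N near that edge, slides down its ramp, pushes it back about 4 mm, then the nose snaps out over the plate and it reads about 0 again.
- milk_bottle: closed white milk bottle, 68 mm across, 190 mm tall; origin under its centre
- tub: closed white tub with a lid, 112 mm across, 97 mm tall; origin under its centre
- yogurt_pot: small closed white pot, 66 mm across, 60 mm tall; origin under its centre
- screwdriver: screwdriver, 170 mm long, lying on the table along its x, black handle to its -x
- cheese: pale block of cheese, 100 x 75 x 60 mm; origin under its centre
- clamp_ring: plain steel pipe ring, 64 mm across, 14 mm high, lying flat; origin under its centre
Things that resemble listed ones, but are neither listed nor needed, are in the scene too. There is more than one size of the cover; the job needs the middle-sized.

How it is judged (in metres and radians):
At the end, for the whole second after the job is handed in: The cover lies at rest and flat on the drive unit's seat (underside within 2.5 mm of the ledge height, within 2 degrees of level, centred within 24 mm along and 10 mm across the unit, turned by less than 7 degrees), with the catch sprung back over it (catch under 1.5 mm) (z of cover in the frame of housing between 0.0425 and 0.0475 m and x of cover in the frame of housing between -0.024 and 0.024 m and y of cover in the frame of housing between -0.01 and 0.01 m and angle between the z axis of cover and the z axis of housing, either way round below 0.035 rad and angle between the x axis of cover and the x axis of housing, either way round below 0.12 rad and value of joint catch below 0.0015 m and linear speed of cover below 0.01 m/s); the robot touches nothing.
It fails at once if the cover and the drive unit press on each other with more than 25 N (contact force between cover and housing above 25 N).
It fails at once if the cover is pressed on the drive unit with more than 15 N while still tipped by more than 0.16 rad (angle between cover's own z axis and vertical above 0.16 rad and contact force between cover and housing above 15 N).
It fails at once if one of the other things on the table is shifted by more than 30 mm (distance of any of milk_bottle, tub, yogurt_pot, screwdriver, cheese, clamp_ring from where it was at the start of the episode above 0.03 m).
It also fails if it takes over 62 s, if anything falls off the work surface, if the arm or the gripper's body presses on something with over 40 N, if the wrist force passes 120 N, or if a joint passes its speed limit or range.

## Robot

A 6-joint arm with a two-finger parallel gripper is mounted at the origin on the work surface. World frame = base frame: x ahead of the robot, y to its left, z up, the work surface at z = 0. Lengths are in mm, angles in rad, forces in N, time in s.
With the tool pointing down it reaches from about 350 to 975 mm from the base axis. Payload 7.1 kg.
Tool frame: the origin (TCP) lies on the centre line of the jaws, within the pads' length; the fingertips stand 8 mm ahead of it and the grasp point (between the pads) lies 11 mm behind it; z points along the fingers, x is the direction in which the jaws open and shut, and the axes are right-handed (so a half turn about z gives the same grasp; the last joint's range is limited). The gripper opens to 88 mm and grips with 3 to 60 N. Pads are 20 mm wide; open, the fingers measure 115 mm over their backs; the gripper's body (75 mm by 178 mm) begins 61 mm behind the grasp point.
Start: joints at [1.285, 0.423, 1.63, -0, 1.089, -0.019], TCP at [164.747, 602.879, 201.675] pointing down, gripper open.
Joint ranges: [-3, 3], [-0.9, 2.11], [0.09, 2.58], [-1.31, 4.45], [0.11, 2.69], [-2.54, 2.54]. Speed limits (rad/s): [2.39, 2.39, 3.01, 3.14, 3.14, 3.14].

## Interface

Orientations are given as a rotation vector (axis times angle).
In Python, from workcell import ctrl gives the robot as it stands.
- The arm moves only by the shell command python3 -m handwheel 'ROWS'. ROWS is JSON, a list of rows, each a list of 3 entries, a list of its own where there are three numbers: the turn, a rotation vector about the tool's x, y, z in rad, then the shift along the tool's x, y, z in mm, then the opening, from 0 (shut) to 1 (fully open). In form: [[[ax, ay, az], [tx, ty, tz], jaw], ...]. A call has exactly 10 rows; each row shifts and turns the pose as measured when the row begins, along the tool's axes as they then stand; what a row does not reach is not made up. A row lasts 1/12 s, in which the tool goes at most 41.7 mm and 7.16 degrees, less where a joint would pass 70% of its speed; a pose out of reach is approached as far as the arm can. A call with a gripper value outside its range is refused whole. The fingers move at their own pace and stop on an object; the grip force is fixed at half the most. Time passes only in rows, so rows that do not move let the fingers close, or fill a call up. It gives the time, the measured TCP pose, the force and the opening at its end, in the units of the state.
- ctrl.get_obs(): the state, without advancing time (a new reading comes with each control period).
- ctrl.get_image(name): name is "scene" or "top" or "wrist"; returns a dict with "pixels" (420x560x3 uint8, red, green, blue), "camera_matrix" (3x3 intrinsics, pixels), "rvec" (rotation vector, rad) and "tvec" (3), from world to camera coordinates, as OpenCV has them. Camera axes: x right, y down, z forward; pixel columns grow to the right and rows downward; lengths in mm; the calibration is good to about 2 mm. A picture is of the moment at which its call begins. There is no depth.
- ctrl.close_job(): hands the job in, once; it reports no verdict.
Trained networks look in a picture, given as the dict that the camera call returned (one of the last four; its "shot" number tells which), for a name from the list of things; names that differ only in an ending like _2 or _b are one class to them, and where a whole thing is asked for, a point or a joint stands for the part that bears it (a point fixed in the world has none). Each returns a list of dicts, best first, with "score" (0 to 1); they miss things now and then, are a little off and sometimes report something else, mostly with a low value. They report only what shows in the picture. A call takes as long as a camera call. They do not tell look-alikes from the thing itself.
- ctrl.look_for(picture, query): "position" ([x, y, z] in mm, in the coordinates of the camera as it stood for that picture, good to about 4 mm: the middle of the surface that is visible of it).
- ctrl.spot_point(picture, query): "position" ([x, y, z] in mm, in the coordinates of the camera as it stood for that picture, good to about 4 mm: a listed point, or the origin of a listed thing).
The state is a dict: "t": time; "qpos": joint angles; "qvel": joint speeds; "joint_torque": joint torques, N m; "ee_pos": TCP position; "orientation": TCP orientation; "ft_force": force on the tool from outside, world axes, zero at the start; "moment": the same for the moment, N m; "width": finger opening in mm.
Only numpy, scipy, OpenCV 4.12 (cv2) and the standard library are available. Lean on these libraries where they do the work, as an engineer would, in place of code of your own. Each camera call takes 0.05 s, during which the arm holds its last target.

## Working session

There is one attempt and no reset: what is moved stays moved. The work goes in short steps, Python scripts to look and compute and a shell command to move; the robot and the scene stay as the last step left them, time stands still between calls to the robot, and variables do not carry over. Pictures are saved under pics/ and viewed, and the job is handed in when it is done.

```bash
ls; mkdir -p pics
cat > h.py <<'E'
import numpy as np, cv2
from workcell import ctrl
def R(v): return cv2.Rodrigues(np.array(v,float))[0]
def snap(name,fn):
    p=ctrl.get_image(name); cv2.imwrite('pics/'+fn,p['pixels'][:,:,::-1]); return p
def toworld(p,x): return R(p['rvec']).T@(np.array(x,float)-np.array(p['tvec'],float).ravel())
def proj(p,X): return cv2.projectPoints(np.array(X,float).reshape(-1,3),np.array(p['rvec'],float),np.array(p['tvec'],float),np.array(p['camera_matrix'],float),None)[0].reshape(-1,2)
def ray(p,uv,z):
    K=np.array(p['camera_matrix']);Rm=R(p['rvec']);c=-Rm.T@np.array(p['tvec'],float).ravel()
    d=Rm.T@np.linalg.inv(K)@np.array([uv[0],uv[1],1.]); return c+d*(z-c[2])/d[2]
E
python3 - <<'E'
from h import *
np.set_printoptions(precision=1,suppress=True)
o=ctrl.get_obs();print(o)
for n in ['scene','top','wrist']:
    p=snap(n,n+'0.png')
    for q in ['cover','housing','slot','ledge','lip','nose']:
        for f in ['look_for','spot_point']:
            try: r=getattr(ctrl,f)(p,q)
            except Exception as e: print(n,q,f,e);continue
            print(n,q,f,[(round(d['score'],2),toworld(p,d['position'])) for d in r[:4]])
E
```

```text
pics
{'t': 0.0, 'qpos': array([ 1.3,  0.4,  1.6, -0. ,  1.1, -0. ]), 'qvel': array([ 0., -0.,  0., -0., -0.,  0.]), 'joint_torque': array([ -0. , -54.5, -27.4,   0.1,   0. ,  -0. ]), 'ee_pos': array([164.6, 602.3, 200.9]), 'orientation': array([ 2.5,  1.9, -0. ]), 'ft_force': array([0.6, 0.6, 0. ]), 'moment': array([-0., -0., -0.]), 'width': 88.04990787027285}
scene cover look_for [(0.88, array([ 489.4, -394.8,   10.3])), (0.74, array([ 594.5, -205.5,    4. ])), (0.67, array([ 735.4, -323.4,    7.7]))]
scene cover spot_point [(0.91, array([ 482.7, -382. ,   -0.5])), (0.88, array([ 737.3, -320.7,   -5. ])), (0.86, array([ 589.9, -198.7,   -2.5]))]
scene housing look_for [(0.93, array([562.3, 161.2,  33.9])), (0.7, array([ 788.1, -201.8,   60.7])), (0.36, array([489. ,  -9.8,  22.8]))]
scene housing spot_point [(0.84, array([550.5, 195.6,  -3. ]))]
scene slot look_for [(0.87, array([563.3, 160.1,  37. ]))]
scene slot spot_point [(0.58, array([485.8, 178.4,  51.7]))]
scene ledge look_for [(0.6, array([562. , 161.7,  31.7]))]
scene ledge spot_point [(0.96, array([550.5, 193.2,  41.9]))]

[... 1314 characters left out ...]
586. , -200.5,    5.6])), (0.88, array([ 739.3, -321.5,    2.1])), (0.72, array([612.3, 200.7,  59.3])), (0.61, array([ 486.8, -378.5,   14.4]))]
top lip spot_point [(0.96, array([ 710. , -279.5,    1. ])), (0.84, array([ 494.7, -483. ,    5.4])), (0.75, array([ 514. , -194.7,   -2.8]))]
top nose look_for [(0.63, array([546. , 182.4,  38.7]))]
top nose spot_point [(0.67, array([604.5, 203.2,  53.6]))]
wrist cover look_for []
wrist cover spot_point []
wrist housing look_for []
wrist housing spot_point []
wrist slot look_for []
wrist slot spot_point []
wrist ledge look_for []
wrist ledge spot_point []
wrist lip look_for []
wrist lip spot_point []
wrist nose look_for []
wrist nose spot_point []
```

View pictures.

View pics/top0.png

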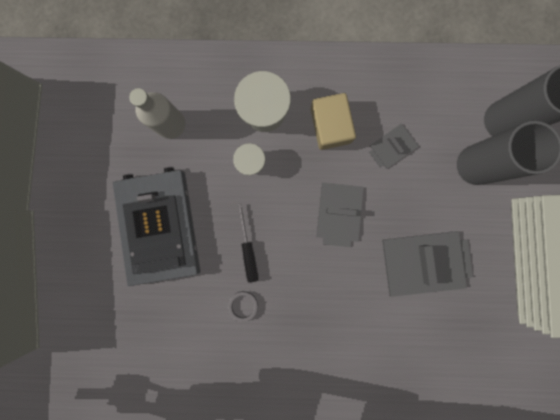

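View pics/scene0.png

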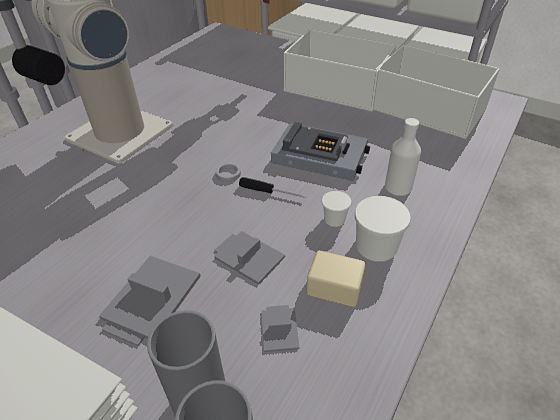

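Run:
```python
from h import *
np.set_printoptions(precision=1,suppress=True)
p=ctrl.get_image('top')
im=p['pixels']
c=np.round(proj(p,[[588,-205,10],[550,192,45]])).astype(int);print(c, proj(p,[[588,-205,8],[688,-205,8]]))
a=[]
for (u,v) in c:
    cr=im[v-55:v+55,max(0,u-70):u+70]; print(v-55,max(0,u-70)); a.append(cv2.resize(cr[:,:,::-1],(560,440),interpolation=cv2.INTER_CUBIC))
cv2.imwrite('pics/crop0.png',cv2.resize(np.hstack(a),(800,314))); cv2.imwrite('pics/cA.png',a[0]);cv2.imwrite('pics/cB.png',a[1])
print(-R(p['rvec']).T@np.array(p['tvec']).ravel())
for n in ['milk_bottle','tub','yogurt_pot','screwdriver','cheese','clamp_ring']:
    print(n,[(round(d['score'],2),toworld(p,d['position'])) for d in ctrl.spot_point(p,n)[:3]])
```

```text
[[341 213]
 [152 227]] [[340.9 212.8]
 [341.4 167. ]]
158 271
172 82
[567.8 -89.1 840.6]
milk_bottle [(0.8, array([782.3, 177.8,   0.5]))]
tub [(0.81, array([807.9, -31.9,  -1.5]))]
yogurt_pot [(0.94, array([692.4,  -7.6,  -3.9]))]
screwdriver [(0.85, array([522.6,  -0.4,   1.1])), (0.19, array([488.4, 177.7,  50.5]))]
cheese [(0.78, array([ 781.4, -182.5,    1.3]))]
clamp_ring [(0.67, array([380.7,   2.2,   1.3]))]
```

View pics/cA.png

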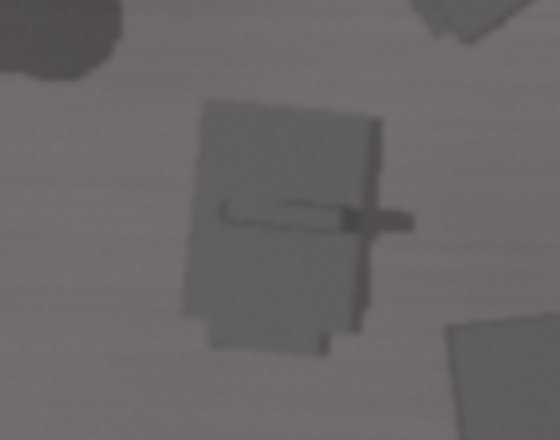

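View pics/cB.png

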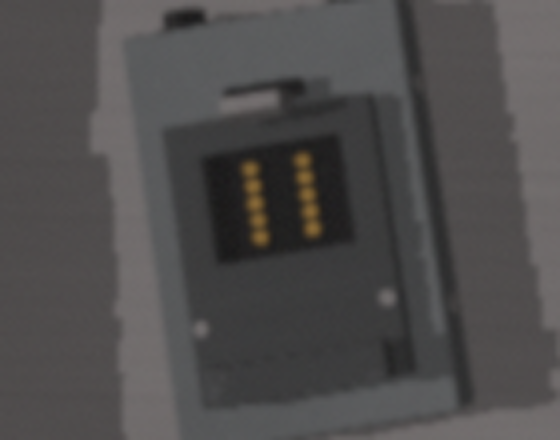

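Run:
```python
from h import *
p=ctrl.get_image('top')
im=p['pixels'][155:295,100:212,::-1]
im=np.clip(im.astype(float)*1.6,0,255).astype(np.uint8)
im=cv2.resize(im,None,fx=4.25,fy=4.25,interpolation=cv2.INTER_LANCZOS4)
cv2.imwrite('pics/cC.png',im);print(im.shape)
p=ctrl.get_image('scene')
im=p['pixels'][110:200,255:385,::-1]
im=np.clip(im.astype(float)*1.3,0,255).astype(np.uint8)
im=cv2.resize(im,None,fx=6,fy=6,interpolation=cv2.INTER_LANCZOS4)
cv2.imwrite('pics/cD.png',im);print(im.shape)
```

```text
(595, 476, 3)
(540, 780, 3)
```

View pics/cC.png

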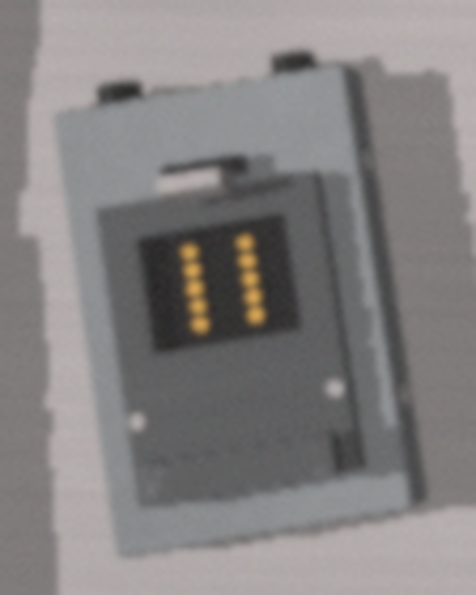

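View pics/cD.png

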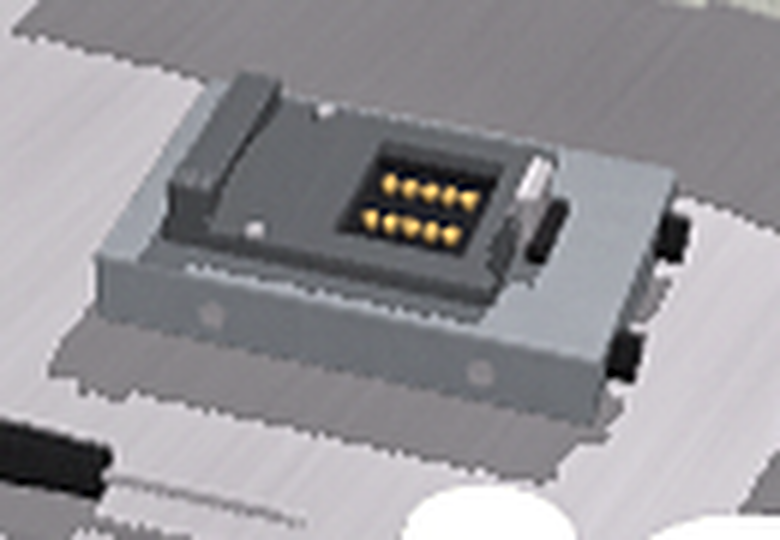

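```bash
cat > fit.py <<'E'
from h import *
from scipy.optimize import least_squares
np.set_printoptions(precision=2,suppress=True)
p=ctrl.get_image('top')
def T(q,L): 
    c,s=np.cos(q[2]),np.sin(q[2]);L=np.array(L,float)
    return np.c_[q[0]+c*L[:,0]-s*L[:,1],q[1]+s*L[:,0]+c*L[:,1],L[:,2]]
def fit(L,uv,q0):
    r=least_squares(lambda q:(proj(p,T(q,L))-uv).ravel(),q0,x_scale=[10,10,.1]); return r.x,r.fun.reshape(-1,2)
uvH=np.array([[56,112],[350,66],[120,556],[413,505]])/4.25+[100,155]-.4
qH,e=fit([[109,75,35],[109,-75,35],[-116,75,35],[-116,-75,35]],uvH,[550,190,.15]);print('H',qH,np.degrees(qH[2]));print(e)
uvC=np.array([[205,98],[372,118],[183,316],[352,332],[208,349],[320,355]])/4.+[271,158]-.4
qC,e=fit([[60,45,8],[60,-45,8],[-60,45,8],[-60,-45,8],[-74,30,4],[-74,-30,4]],uvC,[588,-205,-.1]);print('C',qC,np.degrees(qC[2]));print(e)
# draw frame for shifts
if 1:
    out=[]
    for s in (-15,0,15):
        im=p['pixels'][155:295,100:212,::-1];im=np.clip(im.astype(float)*1.6,0,255).astype(np.uint8)
        im=cv2.resize(im,None,fx=4,fy=4,interpolation=cv2.INTER_CUBIC)
        for L in ([[63,15,66],[69,15,66],[69,-15,66],[63,-15,66]],[[-86,35,60],[-66,35,60],[-66,-35,60],[-86,-35,60]],[[-86,55,45],[-14,55,45],[-14,-55,45],[-86,-55,45]]):
            L=np.array(L,float);L[:,0]+=s
            u=(proj(p,T(qH,L))-[100,155]+.4)*4
            cv2.polylines(im,[u.round().astype(int)],True,(0,0,255),1)
        out.append(im[:,:])
    im=np.hstack(out);cv2.imwrite('pics/fr.png',cv2.resize(im,(800,int(im.shape[0]*800/im.shape[1]))));
E
python3 fit.py
```

```text
H [553.06 190.3    0.18] 10.471428275347053
[[-0.34 -0.56]
 [ 0.01 -1.23]
 [-0.7   0.64]
 [ 1.01  1.09]]
C [ 590.84 -203.17   -0.08] -4.69696155083923
[[ 0.18 -0.11]
 [-0.26 -0.97]
 [ 0.33  0.43]
 [-0.3   0.74]
 [ 0.21 -0.73]
 [-0.16  0.64]]
```

View pics/fr.png

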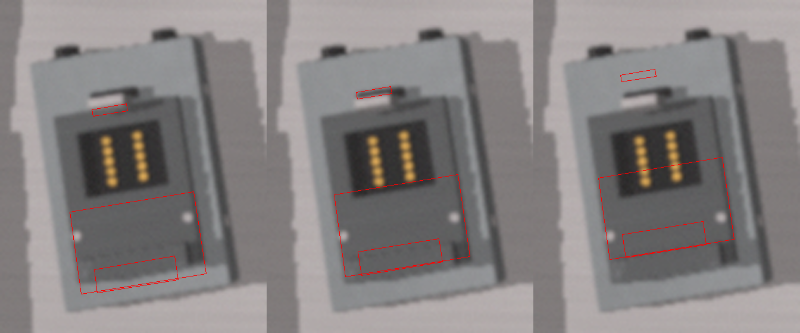

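```bash
cat >> h.py <<'E'
from scipy.spatial.transform import Rotation as Ro
def down(yaw,tilt=0): # tool pointing down, tool x at yaw(deg), then nose-down tilt deg about tool y
    y=np.radians(yaw); X=np.array([np.cos(y),np.sin(y),0]);Z=np.array([0,0,-1.]);M=np.c_[X,np.cross(Z,X),Z]
    return M@R([0,np.radians(tilt),0])
def rows(pos,Rt,n,dec=0):
    o=ctrl.get_obs();p=np.array(o['ee_pos'],float);M=R(o['orientation'])
    tot=Ro.from_matrix(M.T@Rt).as_rotvec();
    print('cur',p.round(1),'d',(np.array(pos)-p).round(1),'totturn',tot.round(3),'F',np.array(o['ft_force']).round(1))
    M0=M.copy();p0=p.copy();s=''
    a=np.round(tot/n,3)
    for i in range(n):
        t=np.round(M.T@(p0+(np.array(pos)-p0)*(i+1)/n-p),dec)
        s+='[[%g,%g,%g],[%g,%g,%g],J],'%(*(a+0.),*(t+0.)); p=p+M@t; M=M@R(a)
    print(s)
E
python3 - <<'E'
from h import *
np.set_printoptions(precision=3,suppress=True)
o=ctrl.get_obs();p=ctrl.get_image('wrist')
M=R(o['orientation']);c=-R(p['rvec']).T@np.array(p['tvec']).ravel()
print('cam in tool',M.T@(c-o['ee_pos']),'\n',M.T@R(p['rvec']).T,'\n',p['camera_matrix'],o['ee_pos'])
# housing center seen from camera
rows([460,150,330],down(20),10)
E
```

```text
cam in tool [   1.144  -80.167 -183.723] 
 [[ 1.    -0.    -0.   ]
 [ 0.     0.958  0.287]
 [ 0.    -0.287  0.958]] 
 [[295.182   0.    278.71 ]
 [  0.    295.182 209.392]
 [  0.      0.      1.   ]] [164.742 602.847 201.643]
cur [164.7 602.9 201.7] d [ 295.3 -452.9  128.3] totturn [-0.     0.     0.955] F [-0.3 -0.7 -0.2]
[[0,0,0.095],[-36,40,-13],J],[[0,0,0.095],[-32,44,-13],J],[[0,0,0.095],[-27,47,-12],J],[[0,0,0.095],[-24,48,-13],J],[[0,0,0.095],[-18,51,-13],J],[[0,0,0.095],[-13,53,-13],J],[[0,0,0.095],[-9,53,-13],J],[[0,0,0.095],[-3,54,-13],J],[[0,0,0.095],[2,54,-12],J],[[0,0,0.095],[7,54,-13],J],
```

View pics/wrist0.png

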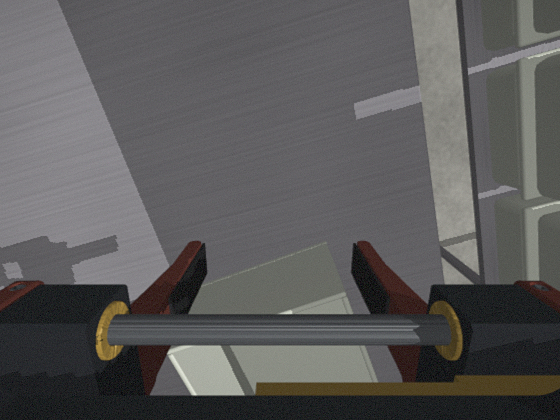

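Run:
```python
from h import *
rows([560,130,230],down(10),20)
```

```text
cur [164.7 602.9 201.7] d [ 395.3 -472.9   28.3] totturn [-0.     0.     1.129] F [-0.3 -0.7 -0.2]
[[0,0,0.056],[-18,25,-1],J],[[0,0,0.056],[-16,27,-2],J],[[0,0,0.056],[-14,27,-1],J],[[0,0,0.056],[-14,28,-2],J],[[0,0,0.056],[-11,28,-1],J],[[0,0,0.056],[-10,29,-2],J],[[0,0,0.056],[-8,30,-1],J],[[0,0,0.056],[-7,30,-1],J],[[0,0,0.056],[-5,30,-2],J],[[0,0,0.056],[-3,31,-1],J],[[0,0,0.056],[-1,31,-2],J],[[0,0,0.056],[0,31,-1],J],[[0,0,0.056],[2,30,-1],J],[[0,0,0.056],[4,31,-2],J],[[0,0,0.056],[5,30,-1],J],[[0,0,0.056],[7,30,-2],J],[[0,0,0.056],[9,30,-1],J],[[0,0,0.056],[10,29,-2],J],[[0,0,0.056],[12,28,-1],J],[[0,0,0.056],[14,28,-1],J],
```

```bash
python3 -m handwheel '[[[0,0,0.056],[-18,25,-4],1],[[0,0,0.056],[-16,27,-4],1],[[0,0,0.056],[-14,27,-4],1],[[0,0,0.056],[-14,28,-3],1],[[0,0,0.056],[-11,28,-3],1],[[0,0,0.056],[-10,29,-2],1],[[0,0,0.056],[-8,30,-1],1],[[0,0,0.056],[-7,30,-1],1],[[0,0,0.056],[-5,30,-2],1],[[0,0,0.056],[-3,31,-1],1]]'
python3 - <<'E'
from h import *
rows([560,130,230],down(10),10)
E
```

```text
t: 3.33
ee_pos: [364.5, 360.0, 227.5]
orientation: [-2.933, -1.118, -0.004]
ft_force: [-0.0, -0.0, -0.9]
width: 87.7
cur [364.5 360.  227.5] d [ 195.5 -230.     2.5] totturn [-0.003 -0.003  0.554] F [-0.  -0.  -0.9]
[[0,0,0.055],[-1,30,0],J],[[0,0,0.055],[1,30,-1],J],[[0,0,0.055],[3,30,0],J],[[0,0,0.055],[4,30,0],J],[[0,0,0.055],[6,30,-1],J],[[0,0,0.055],[8,29,0],J],[[0,0,0.055],[9,29,0],J],[[0,0,0.055],[10,28,0],J],[[0,0,0.055],[12,28,-1],J],[[0,0,0.055],[14,27,0],J],
```

```bash
python3 -m handwheel '[[[0,0,0.055],[-1,30,0],1],[[0,0,0.055],[1,30,0],1],[[0,0,0.055],[3,30,0],1],[[0,0,0.055],[4,30,0],1],[[0,0,0.055],[6,30,0],1],[[0,0,0.055],[8,29,0],1],[[0,0,0.055],[9,29,0],1],[[0,0,0.055],[10,28,0],1],[[0,0,0.055],[12,28,0],1],[[0,0,0.055],[14,27,0],1]]'
python3 - <<'E'
from h import *
import pickle
p=snap('wrist','w1.png'); pickle.dump((p,ctrl.get_obs()),open('w1.pkl','wb'))
np.set_printoptions(precision=1,suppress=True)
for q in ['slot','ledge','nose']: print(q,[(round(d['score'],2),toworld(p,d['position'])) for d in ctrl.spot_point(p,q)[:2]])
rows([590,-203,150],down(-4.7),10)
im=cv2.resize(np.clip(p['pixels'][:260,:,::-1]*1.3,0,255).astype(np.uint8)[:, 80:480],(800,520),interpolation=cv2.INTER_CUBIC);cv2.imwrite('pics/w1c.png',im)
E
```

```text
t: 4.17
ee_pos: [565.7, 113.8, 229.5]
orientation: [-3.127, -0.234, -0.01]
ft_force: [0.5, 1.0, 0.3]
width: 88.4
slot [(0.75, array([492.7, 177.2,  52.9]))]
ledge [(0.55, array([552.2, 195.2,  43.8]))]
nose [(0.93, array([605.7, 207.4,  54.8]))]
cur [564.9 114.6 229.1] d [  25.1 -317.6  -79.1] totturn [-0.  -0.   0.2] F [ 0.   0.3 -0.1]
[[-0.001,-0.001,0.023],[-2,32,8],J],[[-0.001,-0.001,0.023],[-2,32,7],J],[[-0.001,-0.001,0.023],[-1,32,8],J],[[-0.001,-0.001,0.023],[0,31,8],J],[[-0.001,-0.001,0.023],[1,32,8],J],[[-0.001,-0.001,0.023],[1,32,8],J],[[-0.001,-0.001,0.023],[2,32,8],J],[[-0.001,-0.001,0.023],[3,32,8],J],[[-0.001,-0.001,0.023],[3,31,8],J],[[-0.001,-0.001,0.023],[5,32,8],J],
```

View pics/w1c.png

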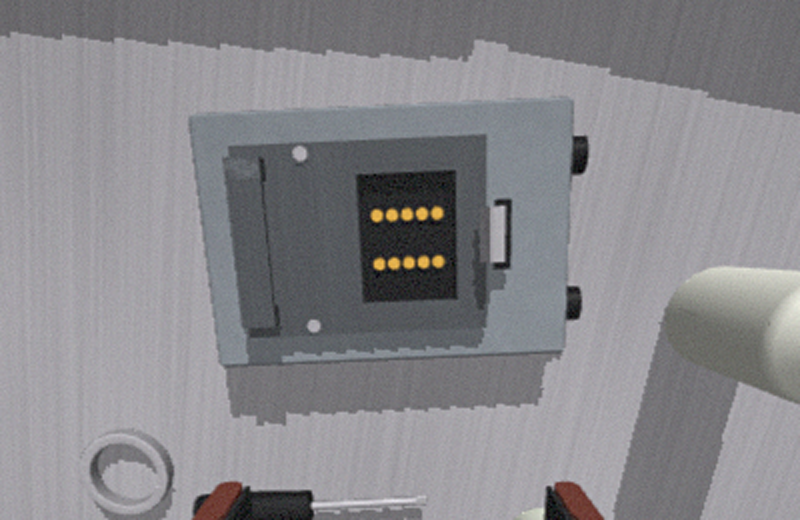

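```bash
cat > fit2.py <<'E'
from h import *
import pickle
from scipy.optimize import least_squares
np.set_printoptions(precision=2,suppress=True)
p,o=pickle.load(open('w1.pkl','rb'))
def T(q,L,s=0): 
    c,k=np.cos(q[2]),np.sin(q[2]);L=np.array(L,float);L[:,0]+=s
    return np.c_[q[0]+c*L[:,0]-k*L[:,1],q[1]+k*L[:,0]+c*L[:,1],L[:,2]]
cv=lambda a:np.array(a,float)/2+[80,0]-.25
LH=[[-116,75,35],[109,75,35],[109,-75,35],[-116,-75,35]];uH=cv([[190,116],[573,98],[565,351],[222,363]])
LF=[[69,15,66],[69,-15,66]];uF=cv([[510,200],[510,268]])
q=least_squares(lambda q:(proj(p,T(q,LH))-uH).ravel(),[550,190,.15],x_scale=[10,10,.1]);print(q.x,np.degrees(q.x[2]),q.fun.reshape(-1,2))
q=q.x
im=cv2.imread('pics/w1c.png')
import sys
for s,col in ((-4,(255,0,0)),(0,(0,255,0)),(4,(0,0,255))):
    print(s,'catch res',(proj(p,T(q,LF,s))-uF).ravel())
    for L in ([[63,15,66],[69,15,66],[69,-15,66],[63,-15,66]],[[-86,45,60],[-66,45,60],[-66,-45,60],[-86,-45,60]],[[-86,55,45],[-14,55,45],[-14,-55,45],[-86,-55,45]]):
        u=(proj(p,T(q,L,s))-[80,0]+.25)*2
        cv2.polylines(im,[u.round().astype(int)],True,col,1)
cv2.imwrite('pics/w1d.png',im)
E
python3 fit2.py
```

```text
[550.82 195.39   0.19] 10.92351753154208 [[-1.34 -1.39]
 [ 1.67 -1.11]
 [ 0.59  1.17]
 [-0.95  2.44]]
-4 catch res [-0.62  3.01 -0.92 -3.07]
0 catch res [ 2.98  2.86  2.59 -3.22]
4 catch res [ 6.59  2.7   6.1  -3.37]
```

View pics/w1d.png

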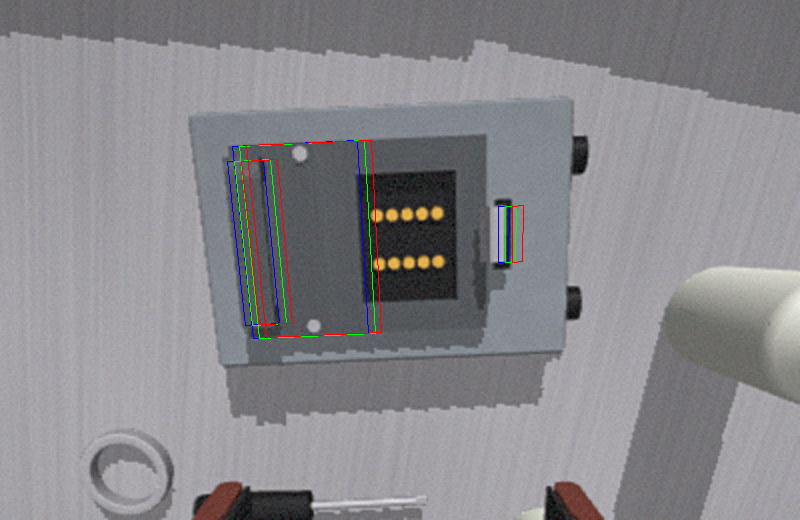

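```bash
python3 -m handwheel '[[[0,0,0.022],[-2,36,8],1],[[0,0,0.022],[-2,36,8],1],[[0,0,0.022],[-1,36,8],1],[[0,0,0.022],[0,36,8],1],[[0,0,0.022],[1,36,8],1],[[0,0,0.022],[1,36,8],1],[[0,0,0.022],[2,36,8],1],[[0,0,0.022],[3,24,8],1],[[0,0,0.022],[4,10,4],1],[[0,0,0],[4,0,0],1]]'
python3 - <<'E'
from h import *
import pickle
p=snap('wrist','w2.png'); pickle.dump((p,ctrl.get_obs()),open('w2.pkl','wb'))
cv2.imwrite('pics/w2c.png',cv2.resize(np.clip(p['pixels'][100:420,80:480,::-1]*1.3,0,255).astype(np.uint8),(800,640))[:600])
E
```

```text
t: 5.2
ee_pos: [595.7, -165.9, 157.5]
orientation: [-3.13, 0.048, -0.008]
ft_force: [0.6, 0.5, 0.0]
width: 87.7
```

View pics/w2.png

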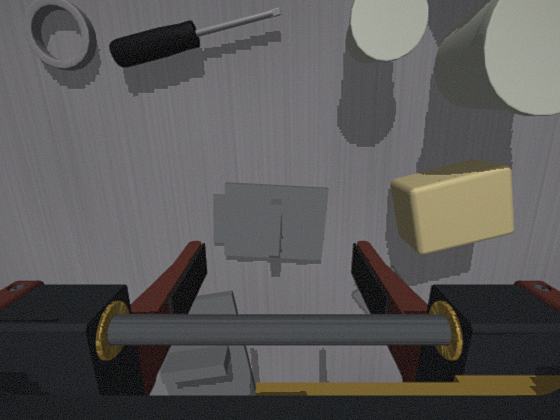

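Run:
```python
from h import *
import pickle
p,o=pickle.load(open('w2.pkl','rb'))
cv2.imwrite('pics/w2d.png',cv2.resize(np.clip(p['pixels'][170:290,195:355,::-1]*1.5,0,255).astype(np.uint8),(800,600),interpolation=cv2.INTER_CUBIC))
print(proj(p,[[590.8,-203.2,8],[588,-205,0],[590,-203,34]]))
```

```text
[[275.89105025 225.10556202]
 [273.68829271 224.42087303]
 [275.03996306 232.63405556]]
```

View pics/w2d.png

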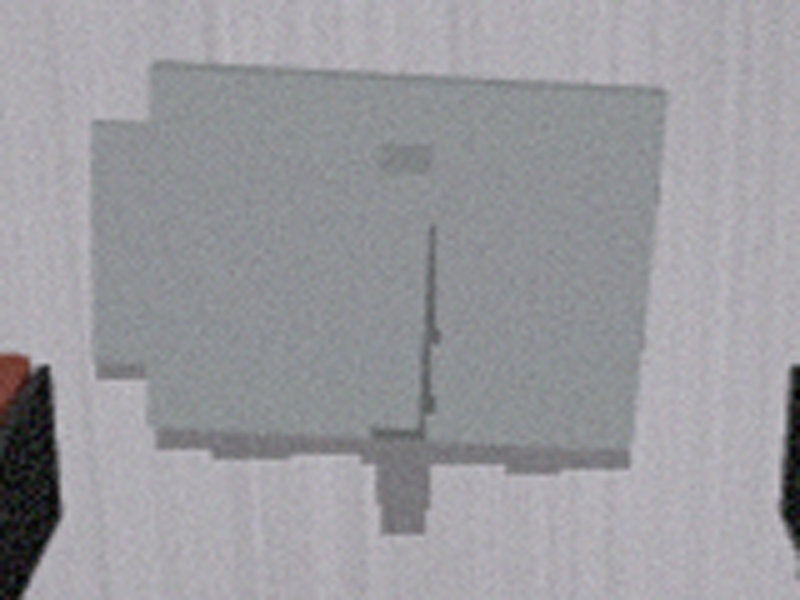

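Run:
```python
from h import *
import pickle
from scipy.optimize import least_squares
np.set_printoptions(precision=2,suppress=True)
p,o=pickle.load(open('w2.pkl','rb'))
def T(q,L): 
    c,k=np.cos(q[2]),np.sin(q[2]);L=np.array(L,float)
    return np.c_[q[0]+c*L[:,0]-k*L[:,1],q[1]+k*L[:,0]+c*L[:,1],L[:,2]]
L=[[60,45,8],[-60,45,8],[-60,-45,8],[60,-45,8],[-74,30,4],[-74,-30,4]]
u=np.array([[664,90],[153,64],[152,428],[634,450],[92,122],[98,367]])/5+[195,170]-.4
q=least_squares(lambda q:(proj(p,T(q,L))-u).ravel(),[590,-203,-.1],x_scale=[10,10,.1]);print(q.x,np.degrees(q.x[2]),q.fun.reshape(-1,2))
rows([q.x[0],q.x[1],45],down(-4.7),8)
```

```text
[ 589.75 -199.96   -0.08] -4.440527905609574 [[ 1.14  0.27]
 [-0.83  0.75]
 [-0.33 -0.12]
 [ 0.35 -0.51]
 [ 0.07  0.54]
 [-0.42 -0.96]]
cur [ 596.6 -165.   157.9] d [  -6.9  -35.  -112.9] totturn [-0.01 -0.01  0.05] F [ 0.4  0.1 -0.7]
[[-0.001,-0.001,0.007],[-1,5,14],J],[[-0.001,-0.001,0.007],[-1,4,14],J],[[-0.001,-0.001,0.007],[0,5,14],J],[[-0.001,-0.001,0.007],[-1,4,14],J],[[-0.001,-0.001,0.007],[-1,5,14],J],[[-0.001,-0.001,0.007],[0,4,14],J],[[-0.001,-0.001,0.007],[-1,5,14],J],[[-0.001,-0.001,0.007],[0,4,15],J],
```

```bash
python3 -m handwheel '[[[-0.002,-0.002,0.01],[-1,5,18],1],[[-0.002,-0.002,0.01],[-1,5,18],1],[[-0.002,-0.002,0.01],[-1,5,18],1],[[-0.002,-0.002,0.01],[-1,5,18],1],[[-0.002,-0.002,0.01],[-1,5,16],1],[[0,0,0],[-1,5,14],1],[[0,0,0],[-1,5,8],1],[[0,0,0],[0,0,4],1],[[0,0,0],[0,0,0],1],[[0,0,0],[0,0,0],1]]'
python3 - <<'E'
from h import *
rows([590,-201,21],down(-4.5),4)
E
```

```text
t: 6.08
ee_pos: [595.2, -179.5, 46.6]
orientation: [-3.137, 0.088, -0.006]
ft_force: [0.1, -1.0, -0.5]
width: 87.6
cur [ 595.2 -179.5   46.6] d [ -5.2 -21.5 -25.6] totturn [-0.003 -0.004  0.023] F [ 0.1 -1.  -0.5]
[[-0.001,-0.001,0.006],[-1,5,6],J],[[-0.001,-0.001,0.006],[-1,6,7],J],[[-0.001,-0.001,0.006],[-1,5,6],J],[[-0.001,-0.001,0.006],[-1,6,7],J],
```

```bash
python3 -m handwheel '[[[0,0,0.006],[-1,8,2],1],[[0,0,0.006],[-1,8,3],1],[[0,0,0.006],[-1,8,4],1],[[0,0,0.006],[-1,6,5],1],[[0,0,0],[-1,4,5],1],[[0,0,0],[0,0,4],1],[[0,0,0],[0,0,2],1],[[0,0,0],[0,0,0],1],[[0,0,0],[0,0,0],1],[[0,0,0],[0,0,0],1]]'
python3 - <<'E'
from h import *
rows([590,-201,21],down(-4.5),3)
E
```

```text
t: 6.92
ee_pos: [589.1, -217.4, 21.8]
orientation: [-3.137, 0.131, -0.013]
ft_force: [0.5, 0.2, 0.5]
width: 87.8
cur [ 589.1 -217.4   21.8] d [ 0.9 16.4 -0.8] totturn [-0.002 -0.008 -0.005] F [0.5 0.2 0.5]
[[-0.001,-0.003,-0.002],[0,-5,0],J],[[-0.001,-0.003,-0.002],[0,-6,1],J],[[-0.001,-0.003,-0.002],[0,-5,0],J],
```

```bash
python3 -m handwheel '[[[0,-0.004,-0.002],[0,-4,0],1],[[0,-0.004,0],[0,-4,0],1],[[0,0,0],[0,-4,0],1],[[0,0,0],[0,-4,0],1],[[0,0,0],[0,0,0],1],[[0,0,0],[0,0,0],1],[[0,0,0],[0,0,0],1],[[0,0,0],[0,0,0],1],[[0,0,0],[0,0,0],1],[[0,0,0],[0,0,0],1]]'
python3 - <<'E'
from h import *
rows([590,-201,21],down(-4.5),3)
snap('wrist','w3.png');print(ctrl.get_obs()['ee_pos'])
E
```

```text
t: 7.75
ee_pos: [591.5, -198.3, 22.8]
orientation: [-3.137, 0.124, -0.001]
ft_force: [-0.3, -0.2, 0.2]
width: 87.6
cur [ 591.5 -198.3   22.8] d [-1.5 -2.7 -1.8] totturn [-0.002 -0.001 -0.   ] F [-0.3 -0.2  0.2]
[[-0.001,0,0],[0,1,1],J],[[-0.001,0,0],[-1,1,0],J],[[-0.001,0,0],[0,1,1],J],
[ 591.44144229 -198.31391034   22.76530039]
```

View pics/w3.png

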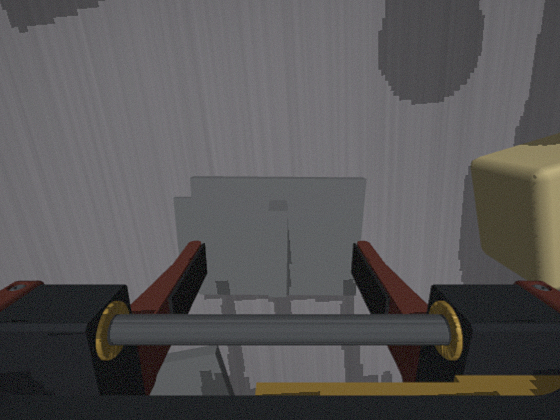

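```bash
python3 -m handwheel '[[[0,0,0],[0,1,1],0],[[0,0,0],[0,1,1],0],[[0,0,0],[0,0,0],0],[[0,0,0],[0,0,0],0],[[0,0,0],[0,0,0],0],[[0,0,0],[0,0,0],0],[[0,0,0],[0,0,0],0],[[0,0,0],[0,0,0],0],[[0,0,0],[0,0,0],0],[[0,0,0],[0,0,0],0]]'
```

```text
t: 8.63
ee_pos: [591.1, -201.0, 20.4]
orientation: [-3.137, 0.125, -0.001]
ft_force: [0.0, 0.7, -0.7]
width: 24.7
```

```bash
python3 -m handwheel '[[[0,0,0],[0,0,0],0],[[0,0,0],[0,0,0],0],[[0,0,0],[0,0,0],0],[[0,0,0],[0,0,0],0],[[0,0,0],[0,0,0],0],[[0,0,0],[0,0,-10],0],[[0,0,0],[0,0,-20],0],[[0,0,0],[0,0,-30],0],[[0,0,0],[0,0,-35],0],[[0,0,0],[0,0,-20],0]]'
python3 - <<'E'
from h import *
H=np.array([551.2,193.5]);y=10.8
rows([540,190,180],down(y,14),16)
snap('wrist','w4.png')
E
```

```text
t: 9.47
ee_pos: [587.0, -199.7, 135.8]
orientation: [-3.133, 0.125, 0.017]
ft_force: [0.6, 0.0, -0.3]
width: 0.6
cur [ 587.  -199.7  135.8] d [-47.  389.7  44.2] totturn [ 0.026  0.253 -0.267] F [ 0.6  0.  -0.3]
[[0.002,0.016,-0.017],[-5,-24,-3],J],[[0.002,0.016,-0.017],[-4,-24,-2],J],[[0.002,0.016,-0.017],[-4,-24,-3],J],[[0.002,0.016,-0.017],[-4,-25,-2],J],[[0.002,0.016,-0.017],[-3,-24,-3],J],[[0.002,0.016,-0.017],[-3,-24,-3],J],[[0.002,0.016,-0.017],[-2,-25,-2],J],[[0.002,0.016,-0.017],[-1,-24,-3],J],[[0.002,0.016,-0.017],[-2,-25,-3],J],[[0.002,0.016,-0.017],[0,-24,-2],J],[[0.002,0.016,-0.017],[-1,-25,-3],J],[[0.002,0.016,-0.017],[0,-25,-2],J],[[0.002,0.016,-0.017],[1,-24,-3],J],[[0.002,0.016,-0.017],[1,-25,-2],J],[[0.002,0.016,-0.017],[1,-24,-2],J],[[0.002,0.016,-0.017],[2,-25,-2],J],
```

View pics/w4.png

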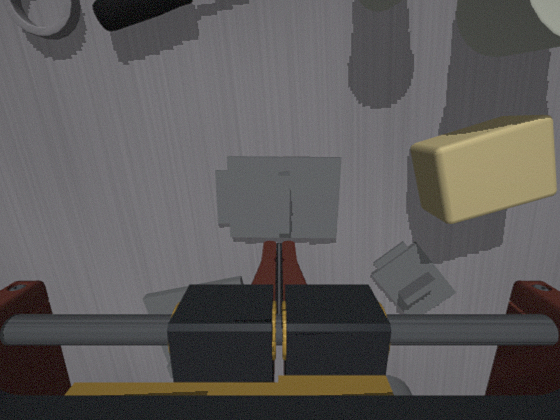

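Run:
```python
from h import *
import pickle
p=ctrl.get_image('wrist');o=ctrl.get_obs();pickle.dump((p,o),open('w5.pkl','wb'))
cv2.imwrite('pics/w5.png',cv2.resize(np.clip(p['pixels'][140:260,200:360,::-1]*1.5,0,255).astype(np.uint8),(800,600),interpolation=cv2.INTER_CUBIC))
M=R(o['orientation']);t=np.array(o['ee_pos'])
for v in ([0,0,8],[0,-10,8],[0,10,8],[0,0,-60],[0,0,0]): print(v,proj(p,t+M@np.array(v,float)))
print(t, proj(p,[[590,-201,8],[590,-201,34]]))
```

```text
[0, 0, 8] [[279.7232418  239.34593548]]
[0, -10, 8] [[279.73573242 226.03788387]]
[0, 10, 8] [[279.71109094 252.29200008]]
[0, 0, -60] [[280.05509099 293.13849085]]
[0, 0, 0] [[279.75113076 243.86671881]]
[ 588.64220482 -200.31774495  136.96828771] [[281.52904493 197.95078721]
 [281.5676534  204.26748282]]
```

View pics/w5.png

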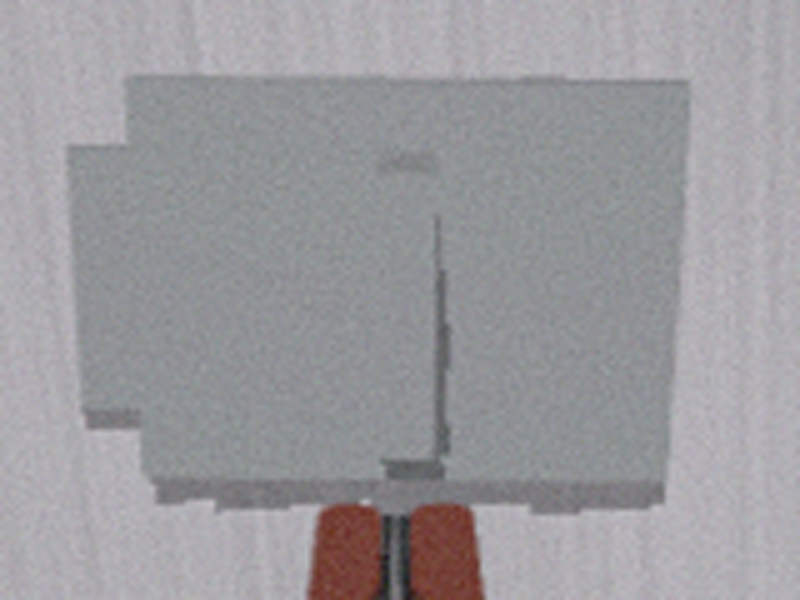

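Run:
```python
from h import *
import pickle
p,o=pickle.load(open('w5.pkl','rb'))
y=np.radians(-4.5);Rz=np.array([[np.cos(y),-np.sin(y),0],[np.sin(y),np.cos(y),0],[0,0,1]])
def P(l): return ((proj(p,np.array([590,-200,0])+np.array(l,float)@Rz.T)-[200,140]+.4)*5).round(0)
for l in ([60,45,8],[-60,45,8],[-60,-45,8],[60,-45,8],[6,30,8],[6,30,34],[-6,30,34],[6,-30,34],[-6,-30,34],[6,-30,8],[-6,-30,8]): print(l,P(l))
q=pickle.load(open('w2.pkl','rb'))[0]
s=ctrl.get_image('scene');print(proj(s,np.array([590,-200,0])+np.array([[0,30,8],[0,30,34],[0,-30,34],[0,-30,8]])))
cv2.imwrite('pics/s5.png',cv2.resize(s['pixels'][190:350,90:310,::-1],(800,582),interpolation=cv2.INTER_CUBIC))
```

```text
[60, 45, 8] [[694.  81.]]
[-60, 45, 8] [[126.  81.]]
[-60, -45, 8] [[147. 478.]]
[60, -45, 8] [[672. 479.]]
[6, 30, 8] [[438. 151.]]
[6, 30, 34] [[440. 172.]]
[-6, 30, 34] [[379. 172.]]
[6, -30, 34] [[438. 457.]]
[-6, -30, 34] [[380. 457.]]
[6, -30, 8] [[436. 416.]]
[-6, -30, 8] [[383. 416.]]
[[257.41013134 245.38424282]
 [256.77914639 237.11083968]
 [240.38961063 255.60972779]
 [241.35474078 263.85911552]]
```

View pics/s5.png

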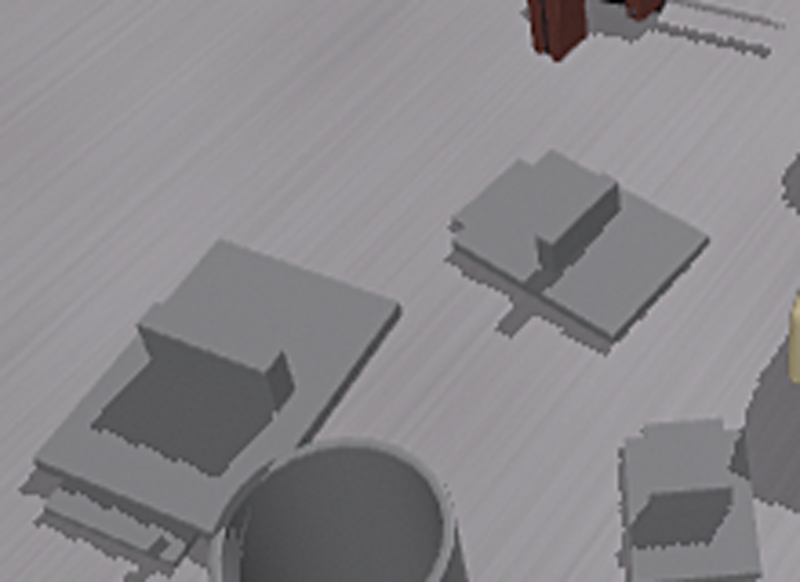

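```bash
python3 -m handwheel '[[[0,-0.01,0],[0,0,5],0.5],[[0,-0.01,0],[0,0,12],0.5],[[0,0,0],[0,0,14],0.5],[[0,0,0],[0,0,14],0.5],[[0,0,0],[0,0,14],0.5],[[0,0,0],[0,0,14],0.5],[[0,0,0],[0,0,12],0.5],[[0,0,0],[0,0,10],0.5],[[0,0,0],[0,0,6],0.5],[[0,0,0],[0,0,0],0.5]]'
python3 - <<'E'
from h import *
rows([590,-200,19],down(-4.5),4)
E
```

```text
t: 10.45
ee_pos: [574.4, -195.4, 11.9]
orientation: [-3.126, 0.123, 0.086]
ft_force: [-0.7, 0.4, 0.0]
width: 44.4
cur [ 574.4 -195.4   11.9] d [15.6 -4.6  7.1] totturn [-0.01   0.055 -0.   ] F [-0.7  0.4  0. ]
[[-0.003,0.014,0],[4,1,-2],J],[[-0.003,0.014,0],[4,1,-2],J],[[-0.003,0.014,0],[4,1,-2],J],[[-0.003,0.014,0],[4,0,-2],J],
```

Run:
```python
from h import *
for n in ('wrist','scene'):
    p=ctrl.get_image(n)
    im=p['pixels'] if n=='wrist' else cv2.resize(p['pixels'][160:320,150:370],(770,560),interpolation=cv2.INTER_CUBIC)
    cv2.imwrite('pics/x6%s.png'%n,im[:,:,::-1])
o=ctrl.get_obs();print(o['ee_pos'],o['qvel'],o['ft_force'],o['qpos'])
```

```text
[ 575.37124013 -195.74056374   13.60772941] [ 0.00116241 -0.02748159 -0.01542221 -0.00036644  0.00392638 -0.0005956 ] [ 1.0447994  -0.43213113  0.52004051] [-0.3449718   0.67567744  1.71731827 -0.00645755  0.80234451 -0.26142095]
```

View pics/x6wrist.png

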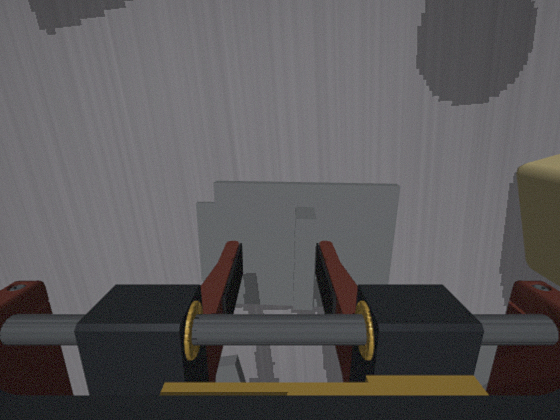

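View pics/x6scene.png

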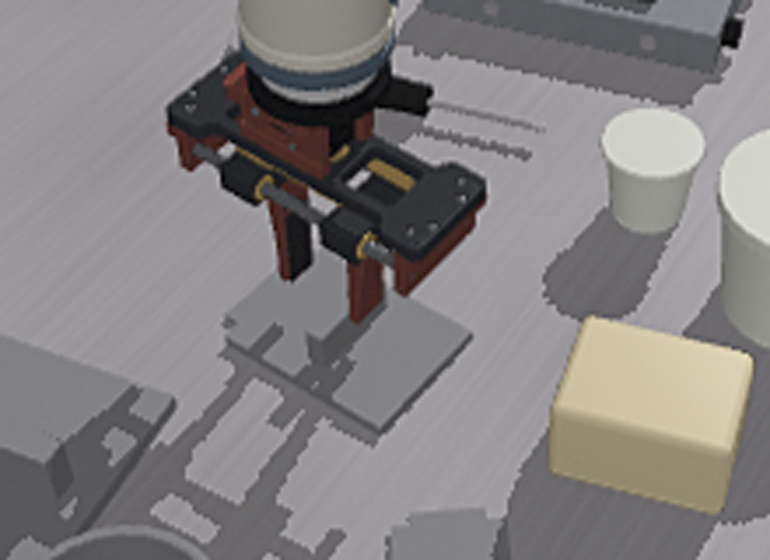

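Run:
```python
from h import *
s=ctrl.get_image('scene');w=ctrl.get_image('wrist');o=ctrl.get_obs();M=R(o['orientation']);t=np.array(o['ee_pos']);print(t,o['orientation'])
for v in ([-22,0,8],[22,0,8],[-22,-10,8],[22,-10,8],[-22,10,8],[22,10,8]):
    X=t+M@np.array(v,float); print(v,X.round(1),((proj(s,X)-[150,160])*3.5).round(),proj(w,X).round())
print(M)
```

```text
[ 576.53998477 -196.14569286   15.00922018] [-3.12724335  0.12361961  0.07812358]
[-22, 0, 8] [ 554.2 -194.3    8.1] [[306. 302.]] [[249. 241.]]
[22, 0, 8] [ 598.  -197.8    5.9] [[362. 336.]] [[312. 241.]]
[-22, -10, 8] [ 555.  -184.3    8.2] [[316. 292.]] [[249. 228.]]
[22, -10, 8] [ 598.8 -187.8    6. ] [[372. 325.]] [[313. 228.]]
[-22, 10, 8] [ 553.4 -204.3    8. ] [[295. 312.]] [[250. 254.]]
[22, 10, 8] [ 597.3 -207.7    5.8] [[351. 346.]] [[312. 254.]]
[[ 0.99563629 -0.07915773 -0.04942106]
 [-0.07861214 -0.99682193  0.01289053]
 [-0.05028438 -0.00894919 -0.99869484]]
```

```bash
python3 -m handwheel '[[[0,0.01,0],[2,1,0],0.5],[[0,0.01,0],[3,1,0],0.5],[[0,0.01,0],[3,1,0],0.5],[[0,0.01,0],[2,1,0],0.5],[[0,0.005,0],[1,0,0],0.5],[[0,0,0],[0,0,0],0.5],[[0,0,0],[0,0,0],0.5],[[0,0,0],[0,0,0],0.5],[[0,0,0],[0,0,0],0.5],[[0,0,0],[0,0,0],0.5]]'
python3 - <<'E'
from h import *
import pickle
rows([590,-200,15],down(-4.5),4)
s=ctrl.get_image('scene');w=ctrl.get_image('wrist');o=ctrl.get_obs();M=R(o['orientation']);t=np.array(o['ee_pos']);print(t,o['orientation'])
pickle.dump((s,w,o),open('x7.pkl','wb'))
cv2.imwrite('pics/x7.png',cv2.resize(s['pixels'][200:290,195:305,::-1],(733,600),interpolation=cv2.INTER_CUBIC))
cv2.imwrite('pics/x7w.png',cv2.resize(w['pixels'][170:320,180:380,::-1],(800,600),interpolation=cv2.INTER_CUBIC))
E
```

```text
t: 11.48
ee_pos: [591.4, -202.9, 19.2]
orientation: [-3.133, 0.124, -0.012]
ft_force: [0.7, 1.0, 0.7]
width: 44.0
cur [ 591.4 -202.9   19.2] d [-1.4  2.9 -4.2] totturn [-0.007 -0.007 -0.001] F [0.7 1.  0.7]
[[-0.002,-0.002,0],[0,-1,1],J],[[-0.002,-0.002,0],[-1,0,1],J],[[-0.002,-0.002,0],[0,-1,1],J],[[-0.002,-0.002,0],[-1,-1,1],J],
[ 591.42092804 -202.88727492   19.16589069] [-3.13269075  0.12456795 -0.01213592]
```

View pics/x7.png

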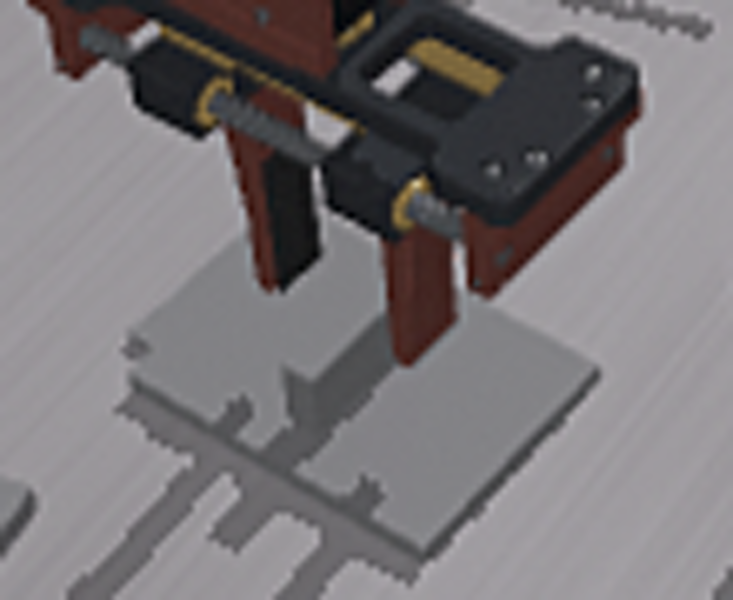

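View pics/x7w.png

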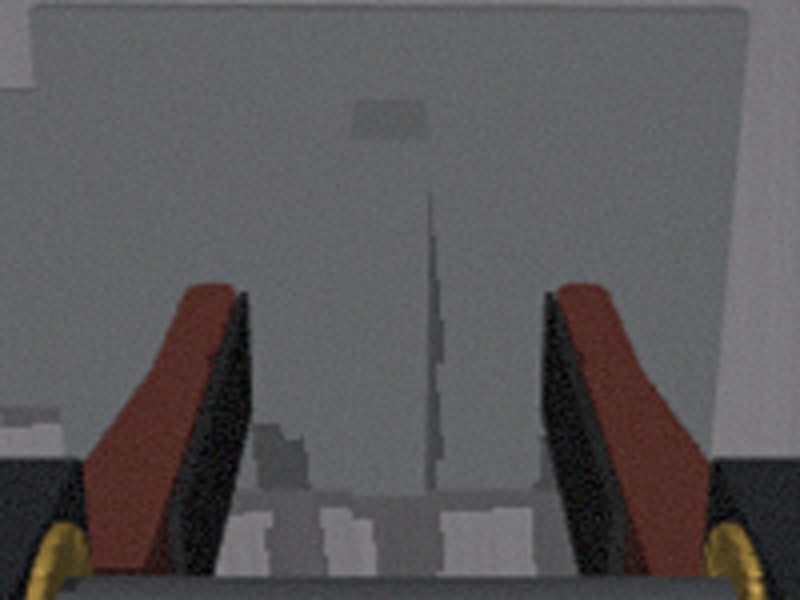

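Run:
```python
from h import *
import pickle
from scipy.optimize import least_squares
s,w,o=pickle.load(open('x7.pkl','rb'));M=R(o['orientation']);t=np.array(o['ee_pos'])
u=np.array([[403,365],[455,322]])/6.667+[195,200]-.4
f=lambda a:(proj(s,t+np.array([[a[0],10,a[2]],[a[0],-10,a[2]]])@M.T+M[:,1]*a[1])-u).ravel()
for x in (28,32,36):
    r=least_squares(lambda b:f([x,b[0],b[1]]),[0,0]);print(x,r.x,r.fun)
# wrist: tips inner top edge
u=np.array([[210,285],[580,285]])/4+[180,170]-.4
for yy in (-12,-10,-7):
    r=least_squares(lambda b:(proj(w,t+np.array([[b[0],yy,b[2]],[b[1],yy,b[2]]])@M.T)-u).ravel(),[-25,25,0]);print(yy,r.x)
```

```text
28 [ -0.13391067 -21.03985749] [ 0.84961566 -0.19085212 -0.88603344  0.18094817]
32 [  4.31740134 -27.76646871] [ 0.8208654  -0.16118598 -0.85581914  0.15150372]
36 [  8.76864919 -34.49302276] [ 0.79156873 -0.13093453 -0.82499403  0.12148401]
-12 [-28.71723623  26.32845878 -20.86792829]
-10 [-29.53368778  27.11947693 -16.11269343]
-7 [-30.75836511  28.30600417  -8.97984113]
```

```bash
python3 -m handwheel '[[[0,-0.002,0],[0,-1,2],0.5],[[0,-0.002,0],[0,-1,3],0.5],[[0,0,0],[0,0,4],0.5],[[0,0,0],[0,0,4],0.5],[[0,0,0],[0,0,3],0.5],[[0,0,0],[0,0,2],0.5],[[0,0,0],[0,0,1],0.5],[[0,0,0],[0,0,0],0.5],[[0,0,0],[0,0,0],0.5],[[0,0,0],[0,0,0],0.5]]'
python3 - <<'E'
from h import *
import pickle
rows([590,-200,-5],down(-4.5),4)
s=ctrl.get_image('scene')
cv2.imwrite('pics/x8.png',cv2.resize(s['pixels'][200:290,195:305,::-1],(733,600),interpolation=cv2.INTER_CUBIC))
E
```

```text
t: 12.42
ee_pos: [591.1, -200.1, -3.0]
orientation: [-3.132, 0.124, -0.002]
ft_force: [-0.1, -0.3, 0.0]
width: 44.3
cur [ 591.1 -200.1   -3. ] d [-1.1  0.1 -2. ] totturn [-0.007 -0.001 -0.001] F [-0.1 -0.3  0. ]
[[-0.002,0,0],[0,0,0],J],[[-0.002,0,0],[-1,0,1],J],[[-0.002,0,0],[0,0,0],J],[[-0.002,0,0],[0,0,1],J],
```

View pics/x8.png

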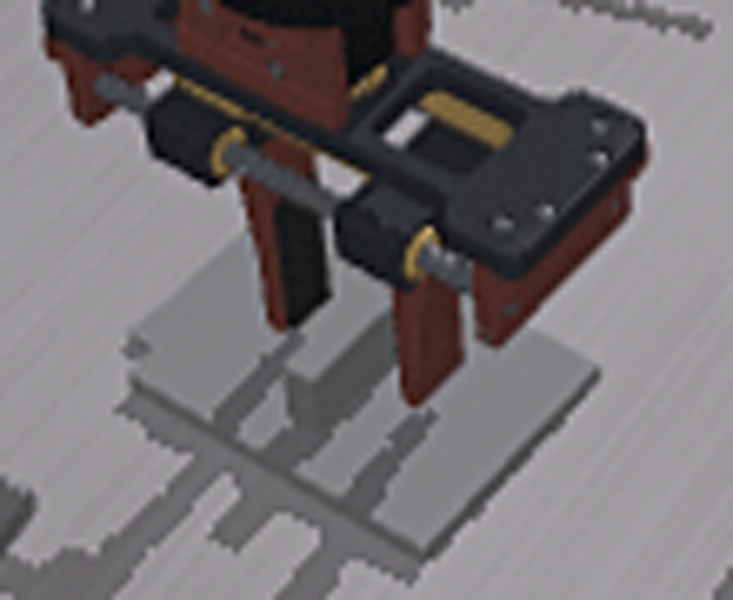

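```bash
python3 -m handwheel '[[[0,0,0],[0,0,1.5],0.5],[[0,0,0],[0,0,1.5],0.5],[[0,0,0],[0,0,1],0.4],[[0,0,0],[0,0,0],0],[[0,0,0],[0,0,0],0],[[0,0,0],[0,0,0],0],[[0,0,0],[0,0,0],0],[[0,0,0],[0,0,0],0],[[0,0,0],[0,0,0],0],[[0,0,0],[0,0,0],0]]'
python3 - <<'E'
from h import *
rows([590,-200,20],down(-4.5),4)
E
```

```text
t: 13.3
ee_pos: [591.4, -200.3, -6.8]
orientation: [-3.132, 0.124, -0.004]
ft_force: [-0.1, -0.4, -0.1]
width: 11.8
cur [ 591.4 -200.3   -6.8] d [-1.4  0.3 26.8] totturn [-0.007 -0.002 -0.001] F [-0.1 -0.4 -0.1]
[[-0.002,-0.001,0],[0,0,-7],J],[[-0.002,-0.001,0],[-1,0,-6],J],[[-0.002,-0.001,0],[0,0,-7],J],[[-0.002,-0.001,0],[0,0,-7],J],
```

```bash
cat >> h.py <<'E'
H=np.array([551.2,193.5]);HY=10.8;CO=np.array([0,0,-6.8])
def cov(hx,hy,hz,tilt,n,dec=0):
    y=np.radians(HY);M=down(HY,tilt)
    w=np.array([H[0]+np.cos(y)*hx-np.sin(y)*hy,H[1]+np.sin(y)*hx+np.cos(y)*hy,hz])
    rows(w-M@CO,M,n,dec)
def state():
    o=ctrl.get_obs();M=R(o['orientation']);c=np.array(o['ee_pos'])+M@CO
    y=np.radians(HY);Z=np.array([[np.cos(y),np.sin(y),0],[-np.sin(y),np.cos(y),0],[0,0,1]])
    ch=Z@(c-[H[0],H[1],0]); lip=Z@(c+M@np.array([-74,0,-2.])-[H[0],H[1],0]);rear=Z@(c+M@np.array([60,0,0])-[H[0],H[1],0])
    X=Z@M[:,0]
    print('t',o['t'],'cover',ch.round(1),'lip',lip.round(1),'rear',rear.round(1),'tip',np.degrees(np.arcsin(X[2])).round(1),'yaw',np.degrees(np.arctan2(X[1],X[0])).round(1),'F_h',(Z@o['ft_force']).round(1),'w',round(o['width'],1))
E
python3 -m handwheel '[[[-0.001,0,0],[0,0,-3],0],[[0,0,0],[0,0,-8],0],[[0,0,0],[0,0,-12],0],[[0,0,0],[0,0,-16],0],[[0,0,0],[0,0,-20],0],[[0,0,0],[0,0,-20],0],[[0,0,0],[0,0,-20],0],[[0,0,0],[0,0,-14],0],[[0,0,0],[0,0,-8],0],[[0,0,0],[0,0,-2],0]]'
python3 - <<'E'
from h import *
state()
cov(30,0,140,14,17)
E
```

```text
t: 14.13
ee_pos: [589.8, -200.6, 127.5]
orientation: [-3.133, 0.124, -0.002]
ft_force: [0.4, -0.7, -0.7]
width: 11.8
t 14.1333 cover [ -35.9 -394.4  134.3] lip [-107.3 -374.8  136.2] rear [  22.  -410.2  134.4] tip 0.1 yaw -15.3 F_h [ 0.3 -0.7 -0.7] w 11.8
cur [ 589.8 -200.6  127.5] d [ -7.6 400.    5.9] totturn [ 0.027  0.241 -0.267] F [ 0.4 -0.7 -0.7]
[[0.002,0.014,-0.016],[-2,-23,0],J],[[0.002,0.014,-0.016],[-2,-24,0],J],[[0.002,0.014,-0.016],[-2,-23,-1],J],[[0.002,0.014,-0.016],[-1,-24,0],J],[[0.002,0.014,-0.016],[-1,-23,0],J],[[0.002,0.014,-0.016],[0,-24,0],J],[[0.002,0.014,-0.016],[0,-23,0],J],[[0.002,0.014,-0.016],[0,-24,0],J],[[0.002,0.014,-0.016],[1,-24,0],J],[[0.002,0.014,-0.016],[1,-23,0],J],[[0.002,0.014,-0.016],[1,-24,1],J],[[0.002,0.014,-0.016],[2,-23,0],J],[[0.002,0.014,-0.016],[2,-23,0],J],[[0.002,0.014,-0.016],[3,-24,1],J],[[0.002,0.014,-0.016],[3,-23,0],J],[[0.002,0.014,-0.016],[3,-23,1],J],[[0.002,0.014,-0.016],[4,-24,0],J],
```

```bash
python3 -m handwheel '[[[0.002,0.01,-0.014],[-1,-12,0],0],[[0.002,0.014,-0.016],[-2,-24,0],0],[[0.002,0.014,-0.016],[-2,-28,-1],0],[[0.002,0.014,-0.016],[-1,-28,0],0],[[0.002,0.014,-0.016],[-1,-28,0],0],[[0.002,0.014,-0.016],[0,-28,0],0],[[0.002,0.014,-0.016],[0,-28,0],0],[[0.002,0.014,-0.016],[0,-28,0],0],[[0.002,0.014,-0.016],[1,-28,0],0],[[0.002,0.014,-0.016],[1,-28,0],0]]'
python3 - <<'E'
from h import *
state()
cov(30,0,140,14,7)
E
```

```text
t: 14.97
ee_pos: [577.5, 71.5, 126.0]
orientation: [-3.108, -0.13, -0.216]
ft_force: [-0.3, 0.0, -2.0]
width: 12.1
t 14.9667 cover [   2.  -124.8  132.7] lip [ -71.1 -117.1  124.4] rear [  61.1 -131.1  141. ] tip 8.0 yaw -6.1 F_h [-0.3  0.1 -2. ] w 12.1
cur [577.5  71.5 126. ] d [  4.8 128.    7.4] totturn [ 0.002  0.104 -0.105] F [-0.3  0.  -2. ]
[[0,0.015,-0.015],[2,-18,0],J],[[0,0.015,-0.015],[3,-18,-1],J],[[0,0.015,-0.015],[3,-18,0],J],[[0,0.015,-0.015],[3,-18,0],J],[[0,0.015,-0.015],[3,-18,-1],J],[[0,0.015,-0.015],[4,-18,0],J],[[0,0.015,-0.015],[4,-18,0],J],
```

```bash
python3 -m handwheel '[[[0,0.015,-0.015],[2,-20,0],0],[[0,0.015,-0.015],[3,-20,0],0],[[0,0.015,-0.015],[3,-18,0],0],[[0,0.015,-0.015],[3,-16,0],0],[[0,0.015,-0.015],[3,-12,-1],0],[[0,0.015,-0.015],[4,-8,0],0],[[0,0.01,-0.01],[3,-4,0],0],[[0,0,0],[2,0,0],0],[[0,0,0],[0,0,0],0],[[0,0,0],[0,0,0],0]]'
python3 - <<'E'
from h import *
state()
p=snap('wrist','w9.png');s=snap('scene','s9.png')
cov(25,0,90,14,5)
state()
E
```

```text
t: 15.8
ee_pos: [574.8, 186.0, 124.1]
orientation: [-3.081, -0.314, -0.357]
ft_force: [0.0, 0.5, -1.0]
width: 11.5
t 15.8 cover [ 20.2 -11.8 130.7] lip [-52.2 -12.9 115.8] rear [ 78.7 -11.  144.4] tip 13.2 yaw 0.8 F_h [ 0.1  0.5 -1. ] w 11.5
cur [575.1 185.8 124.3] d [  2.3  12.7 -40.9] totturn [-0.004  0.014  0.013] F [ 0.9  0.4 -2.3]
[[-0.001,0.003,0.003],[-1,-2,8],J],[[-0.001,0.003,0.003],[-1,-3,8],J],[[-0.001,0.003,0.003],[-1,-2,9],J],[[-0.001,0.003,0.003],[-1,-3,8],J],[[-0.001,0.003,0.003],[-1,-2,8],J],
t 15.9 cover [ 20.4 -12.1 130.9] lip [-52.  -13.1 115.9] rear [ 78.8 -11.3 144.6] tip 13.2 yaw 0.8 F_h [ 1.   0.2 -2.3] w 12.0
```

View pics/w9.png

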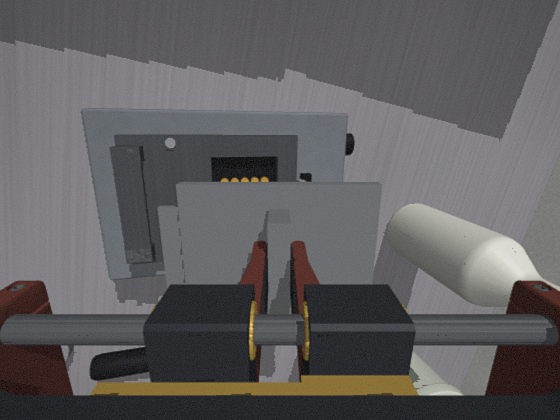

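View pics/s9.png

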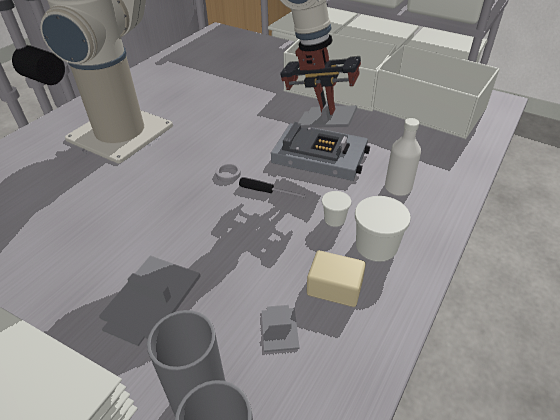

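Run:
```python
from h import *
import pickle
from scipy.optimize import least_squares
np.set_printoptions(precision=2,suppress=True)
p=ctrl.get_image('wrist');o=ctrl.get_obs();pickle.dump((p,o),open('w10.pkl','wb'))
cv2.imwrite('pics/w10a.png',cv2.resize(np.clip(p['pixels'][90:300,70:390,::-1]*1.5,0,255).astype(np.uint8),(800,525),interpolation=cv2.INTER_CUBIC))
cv2.imwrite('pics/w10b.png',cv2.resize(np.clip(p['pixels'][170:300,140:400,::-1]*1.5,0,255).astype(np.uint8),(800,400),interpolation=cv2.INTER_CUBIC))
state()
```

```text
t 15.95 cover [ 20.5 -12.1 131. ] lip [-51.9 -13.1 116. ] rear [ 78.9 -11.3 144.7] tip 13.2 yaw 0.8 F_h [-0.4  0.1 -2.3] w 11.7
```

View pics/w10a.png

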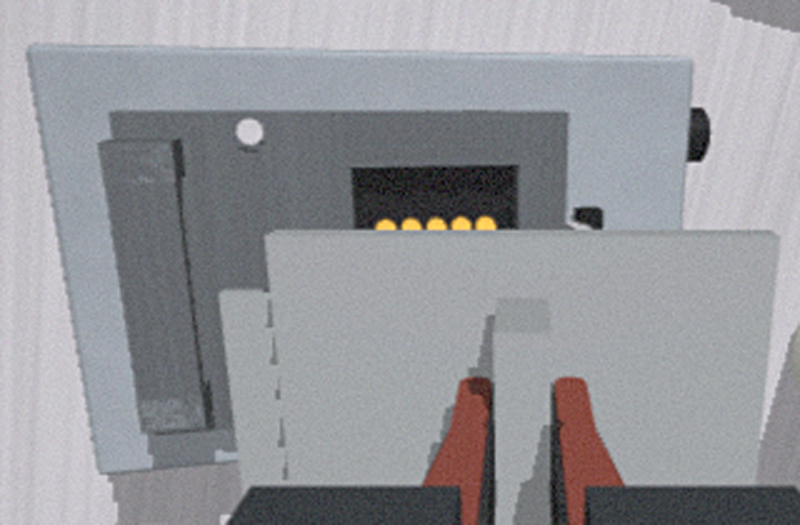

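Run:
```python
from h import *
import pickle
from scipy.optimize import least_squares
np.set_printoptions(precision=2,suppress=True)
p,o=pickle.load(open('w10.pkl','rb'));M=R(o['orientation']);t=np.array(o['ee_pos'])
cv=lambda a:np.array(a,float)/2.5+[70,90]-.3
F=np.diag([1,-1,-1.])
L=np.array([[60,45,8],[-60,45,8],[-74,30,4],[-6,30,8],[6,30,8],[-6,30,34],[6,30,34]],float)
u=cv([[777,234],[266,234],[219,291],[495,298],[550,298],[495,332],[550,332]])
f=lambda a:(proj(p,t+(L@F.T@R([0,a[4],a[3]]).T+a[:3])@M.T)-u).ravel()
r=least_squares(f,[0,0,-6.8,0,0],x_scale=[5,5,5,.1,.1]);print('CO',r.x,'\n',r.fun.reshape(-1,2))
f2=lambda a:f([*a,r.x[3],0]); 
print('at nominal',f([0,0,-6.8,0,0]).reshape(-1,2))
def T(q,L): 
    c,k=np.cos(q[2]),np.sin(q[2]);L=np.array(L,float);L[:,0]+=0
    return np.c_[q[0]+c*L[:,0]-k*L[:,1],q[1]+k*L[:,0]+c*L[:,1],L[:,2]]
LH=[[-116,75,35],[109,75,35],[-116,-75,35]];uH=cv([[30,46],[692,60],[102,473]])
LB=np.array([[-86,0,60],[-66,0,60],[-86,0,60],[-66,0,60]],float)
LB[:2,1]=40;LB[2:,1]=-40
uB=cv([[100,143],[173,141],[143,433],[208,430]])
def g(a):
    B=LB.copy();B[:,0]+=a[3];B[:2,1]=a[4];B[2:,1]=-a[4]
    return np.r_[(proj(p,T(a,LH))-uH).ravel(),(proj(p,T(a,B))-uB).ravel()]
r=least_squares(g,[551,193,.19,0,40],x_scale=[5,5,.1,5,5]);print('H',r.x,np.degrees(r.x[2]),'\n',r.fun.reshape(-1,2))
```

```text
CO [-0.83 -0.33 -5.74  0.   -0.01] 
 [[ 0.22  0.56]
 [-0.2   0.28]
 [ 0.18  0.22]
 [ 0.8  -0.64]
 [-1.21 -0.62]
 [-0.53  0.07]
 [ 0.72  0.08]]
at nominal [[ 2.15  1.36]
 [ 0.64  1.33]
 [ 1.14  1.28]
 [ 1.88  0.39]
 [-0.03  0.4 ]
 [ 0.31  1.35]
 [ 1.7   1.36]]
H [551.6  195.24   0.19  -6.35  47.29] 10.833596298775308 
 [[-1.35 -0.71]
 [ 3.34 -0.6 ]
 [-0.85  2.19]
 [-0.03 -0.28]
 [ 0.17  0.36]
 [-0.02  0.58]
 [-0.12 -0.45]]
```

```bash
sed -i 's/^H=.*/H=np.array([551.4,194.5]);HY=10.85;CO=np.array([-0.5,-0.3,-6.3])/' h.py
python3 - <<'E'
from h import *
state()
cov(18,0,76,14,8,1)
E
```

```text
t 15.95 cover [ 19.8 -12.8 130.4] lip [-52.7 -13.7 115.4] rear [ 78.2 -12.1 144.1] tip 13.2 yaw 0.7 F_h [-0.4  0.1 -2.3] w 11.7
cur [575.2 185.7 124.3] d [ -4.1  12.2 -54.3] totturn [-0.004  0.013  0.012] F [-0.4  0.  -2.3]
[[0,0.002,0.002],[-1.7,-1.6,6.6],J],[[0,0.002,0.002],[-1.8,-1.6,6.5],J],[[0,0.002,0.002],[-1.8,-1.6,6.6],J],[[0,0.002,0.002],[-1.8,-1.6,6.6],J],[[0,0.002,0.002],[-1.8,-1.5,6.5],J],[[0,0.002,0.002],[-1.8,-1.6,6.6],J],[[0,0.002,0.002],[-1.8,-1.6,6.5],J],[[0,0.002,0.002],[-1.9,-1.6,6.5],J],
```

```bash
python3 -m handwheel '[[[0,0.002,0.002],[-1.7,-2,5],0],[[0,0.002,0.002],[-1.8,-3,8],0],[[0,0.002,0.002],[-2,-3,9],0],[[0,0.002,0.002],[-2,-2,9],0],[[0,0.002,0.002],[-2,-1.5,8],0],[[0,0.002,0.002],[-1.8,-0.5,6],0],[[0,0,0],[-1.5,0,4],0],[[0,0,0],[-1,0,2],0],[[0,0,0],[0,0,0],0],[[0,0,0],[0,0,0],0]]'
python3 - <<'E'
from h import *
state()
cov(18,0,64,14,4,1)
E
```

```text
t: 16.78
ee_pos: [570.2, 196.8, 63.9]
orientation: [-3.08, -0.288, -0.372]
ft_force: [-0.1, -0.0, -1.6]
width: 11.6
t 16.7833 cover [16.9 -0.9 69.9] lip [-55.4  -0.7  54.2] rear [75.2 -1.1 84.2] tip 13.8 yaw -0.2 F_h [-0.1 -0.  -1.6] w 11.6
cur [570.2 196.8  63.9] d [ 0.9  1.1 -5.9] totturn [-0.003  0.003 -0.003] F [-0.1 -0.  -1.6]
[[-0.001,0.001,-0.001],[-0.1,-0.2,1.5],J],[[-0.001,0.001,-0.001],[-0.1,-0.3,1.5],J],[[-0.001,0.001,-0.001],[-0.1,-0.2,1.5],J],[[-0.001,0.001,-0.001],[-0.1,-0.2,1.5],J],
```

```bash
python3 -m handwheel '[[[0,0,0],[-0.2,-0.2,0.6],0],[[0,0,0],[-0.2,-0.2,0.8],0],[[0,0,0],[-0.2,-0.2,0.8],0],[[0,0,0],[-0.2,-0.2,0.8],0],[[0,0,0],[-0.2,-0.1,0.8],0],[[0,0,0],[-0.1,0,0.5],0],[[0,0,0],[0,0,0],0],[[0,0,0],[0,0,0],0],[[0,0,0],[0,0,0],0],[[0,0,0],[0,0,0],0]]'
python3 - <<'E'
from h import *
state()
p=ctrl.get_image('wrist')
cv2.imwrite('pics/w11.png',cv2.resize(np.clip(p['pixels'][60:300,70:390,::-1]*1.5,0,255).astype(np.uint8),(800,600),interpolation=cv2.INTER_CUBIC))
p=ctrl.get_image('scene')
cv2.imwrite('pics/s11.png',cv2.resize(np.clip(p['pixels'][90:190,260:390,::-1]*1.2,0,255).astype(np.uint8),(780,600),interpolation=cv2.INTER_CUBIC))
E
```

```text
t: 17.62
ee_pos: [571.7, 198.1, 61.2]
orientation: [-3.079, -0.288, -0.378]
ft_force: [0.3, -0.3, -2.4]
width: 11.3
t 17.6167 cover [18.6  0.  67.2] lip [-53.7   0.3  51.2] rear [76.8 -0.2 81.7] tip 14.0 yaw -0.2 F_h [ 0.2 -0.3 -2.4] w 11.3
```

View pics/w11.png

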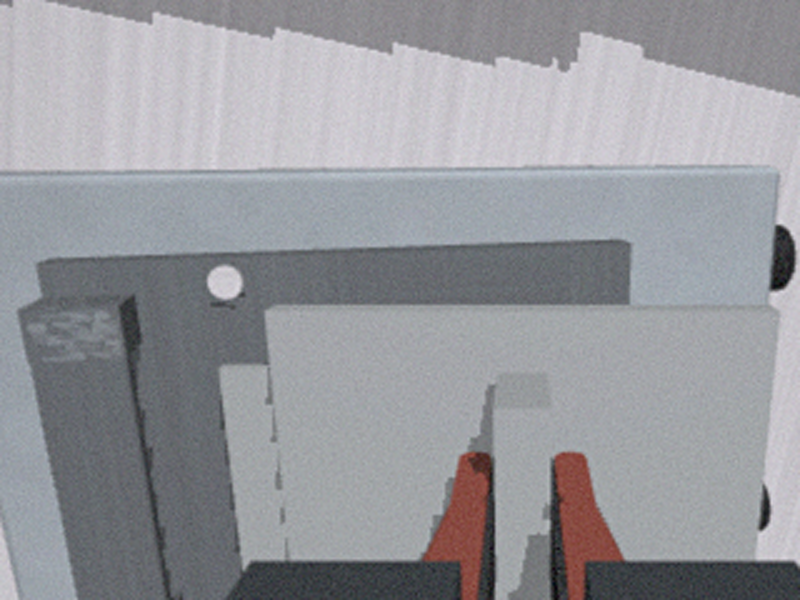

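View pics/s11.png

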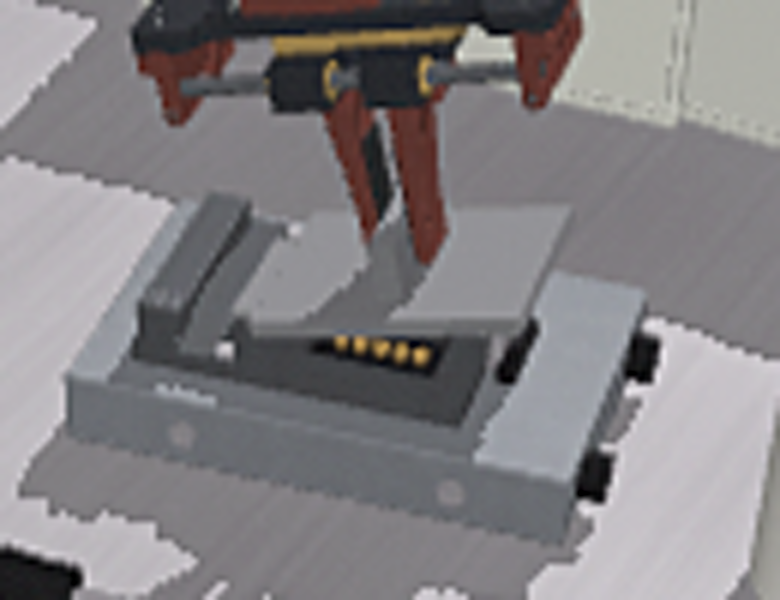

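```bash
python3 -m handwheel '[[[0,0,0],[-0.2,0,0.8],0],[[0,0,0],[-0.2,0,0.8],0],[[0,0,0],[-0.2,0,0.8],0],[[0,0,0],[-0.2,0,0.8],0],[[0,0,0],[-0.1,0,0.5],0],[[0,0,0],[-0.1,0,0.5],0],[[0,0,0],[0,0,0],0],[[0,0,0],[0,0,0],0],[[0,0,0],[0,0,0],0],[[0,0,0],[0,0,0],0]]'
python3 - <<'E'
from h import *
state()
E
```

```text
t: 18.55
ee_pos: [571.7, 198.2, 56.3]
orientation: [-3.079, -0.288, -0.378]
ft_force: [-1.1, 0.1, -0.9]
width: 11.9
t 18.55 cover [18.6  0.1 62.3] lip [-53.7   0.3  46.3] rear [76.8 -0.1 76.8] tip 14.0 yaw -0.2 F_h [-1.   0.3 -0.9] w 11.9
```

```bash
python3 -m handwheel '[[[0,0,0],[0.2,0,-0.8],0],[[0,0,0],[-0.9,0,-0.6],0],[[0,0,0],[-1.5,0,-0.4],0],[[0,0,0],[-2,0,-0.5],0],[[0,0,0],[-2,0,-0.5],0],[[0,0,0],[-2,0,-0.5],0],[[0,0,0],[-1.5,0,-0.4],0],[[0,0,0],[-1,0,-0.2],0],[[0,0,0],[0,0,0],0],[[0,0,0],[0,0,0],0]]'
python3 - <<'E'
from h import *
state()
p=ctrl.get_image('scene')
cv2.imwrite('pics/s12.png',cv2.resize(np.clip(p['pixels'][90:190,260:390,::-1]*1.2,0,255).astype(np.uint8),(780,600),interpolation=cv2.INTER_CUBIC))
state()
E
```

```text
t: 19.38
ee_pos: [559.0, 195.8, 57.7]
orientation: [-3.079, -0.288, -0.378]
ft_force: [-0.1, 0.4, -1.7]
width: 11.8
t 19.3833 cover [ 5.7  0.1 63.7] lip [-66.6   0.4  47.7] rear [63.9 -0.1 78.2] tip 14.0 yaw -0.2 F_h [-0.   0.4 -1.7] w 11.8
t 19.4333 cover [ 5.6  0.1 63.7] lip [-66.6   0.3  47.7] rear [63.8 -0.1 78.2] tip 14.0 yaw -0.2 F_h [ 0.7  0.2 -1.9] w 11.3
```

View pics/s12.png

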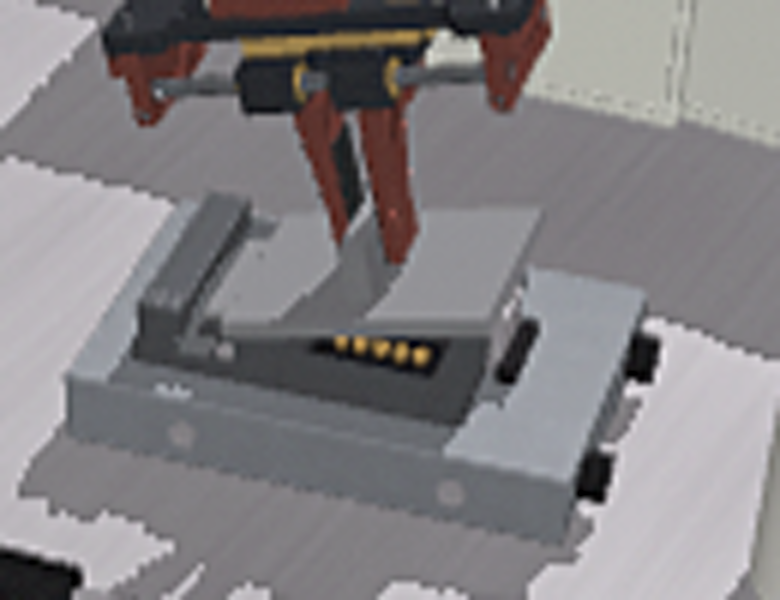

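```bash
python3 -m handwheel '[[[0,0,0],[-1,0,-0.25],0],[[0,0,0],[-1.2,0,-0.3],0],[[0,0,0],[-1.2,0,-0.3],0],[[0,0,0],[-1.2,0,-0.3],0],[[0,0,0],[-1.2,0,-0.3],0],[[0,0,0],[-1.2,0,-0.3],0],[[0,0,0],[-1,0,-0.25],0],[[0,0,0],[-0.8,0,-0.2],0],[[0,0,0],[0,0,0],0],[[0,0,0],[0,0,0],0]]'
python3 - <<'E'
from h import *
state()
E
```

```text
t: 20.27
ee_pos: [549.3, 193.9, 57.7]
orientation: [-3.079, -0.288, -0.378]
ft_force: [0.5, -0.1, -1.1]
width: 11.9
t 20.2667 cover [-4.2  0.1 63.7] lip [-76.5   0.4  47.7] rear [54.  -0.1 78.3] tip 14.0 yaw -0.2 F_h [ 0.5 -0.2 -1.1] w 11.9
```

```bash
python3 -m handwheel '[[[0,0,0],[-0.6,0,-0.15],0],[[0,0,0],[-0.7,0,-0.2],0],[[0,0,0],[-0.7,0,-0.2],0],[[0,0,0],[-0.7,0,-0.2],0],[[0,0,0],[-0.7,0,-0.2],0],[[0,0,0],[-0.5,0,-0.1],0],[[0,0,0],[0,0,0],0],[[0,0,0],[0,0,0],0],[[0,0,0],[0,0,0],0],[[0,0,0],[0,0,0],0]]'
python3 - <<'E'
from h import *
state()
p=ctrl.get_image('scene')
cv2.imwrite('pics/s13.png',cv2.resize(np.clip(p['pixels'][90:190,260:390,::-1]*1.2,0,255).astype(np.uint8),(780,600),interpolation=cv2.INTER_CUBIC))
p=ctrl.get_image('wrist')
cv2.imwrite('pics/w13.png',cv2.resize(np.clip(p['pixels'][60:300,70:390,::-1]*1.5,0,255).astype(np.uint8),(800,600),interpolation=cv2.INTER_CUBIC))
state()
E
```

```text
t: 21.1
ee_pos: [545.1, 193.2, 57.9]
orientation: [-3.078, -0.288, -0.379]
ft_force: [0.8, -0.2, -1.8]
width: 12.4
t 21.1 cover [-8.5  0.1 63.9] lip [-80.7   0.4  47.9] rear [49.7 -0.1 78.5] tip 14.0 yaw -0.2 F_h [ 0.7 -0.3 -1.8] w 12.4
t 21.2 cover [-8.5  0.1 63.9] lip [-80.7   0.4  47.9] rear [49.7 -0.1 78.4] tip 14.0 yaw -0.2 F_h [-0.4 -0.2 -1.9] w 11.8
```

View pics/s13.png

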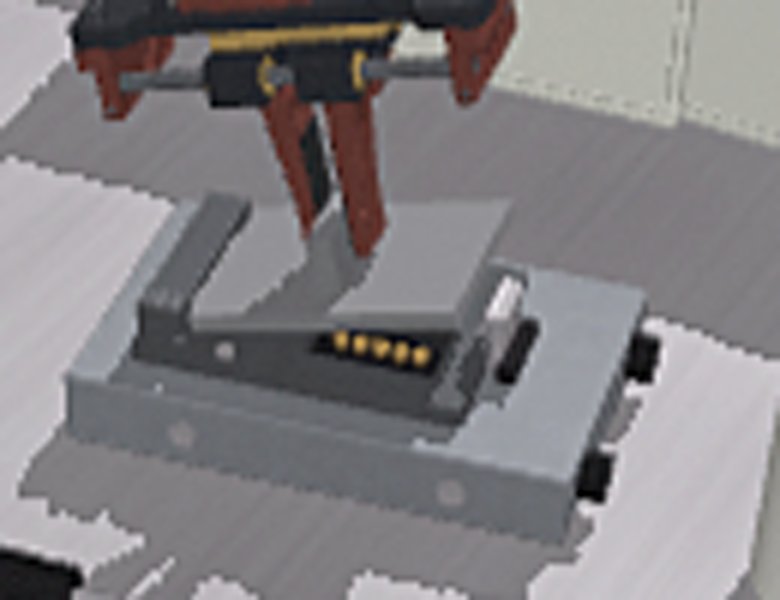

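View pics/w13.png

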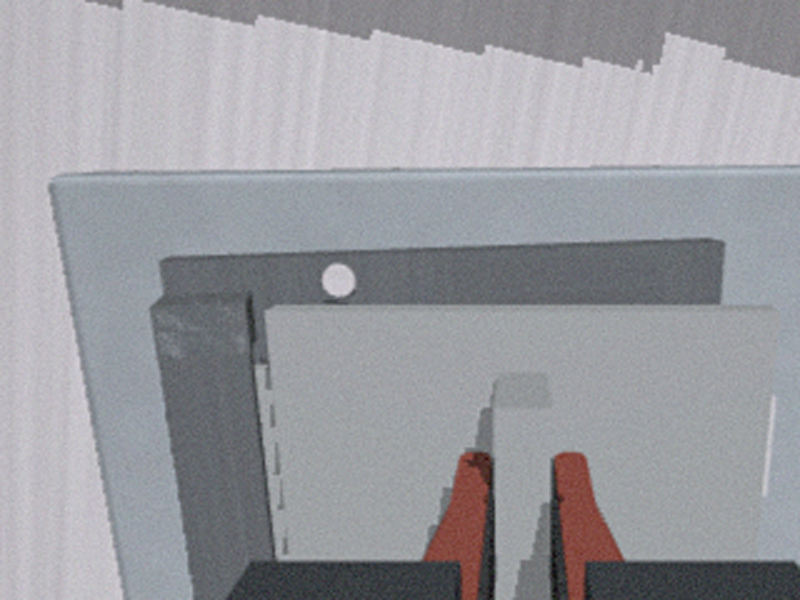

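```bash
python3 -m handwheel '[[[0,0,0],[-0.5,0,-0.1],0],[[0,0,0],[-0.5,0,-0.1],0],[[0,0,0],[-0.5,0,-0.1],0],[[0,0,0],[-0.5,0,-0.1],0],[[0,0,0],[-0.5,0,-0.1],0],[[0,0,0],[-0.5,0,-0.1],0],[[0,0,0],[-0.5,0,-0.1],0],[[0,0,0],[-0.5,0,-0.1],0],[[0,0,0],[-0.5,0,-0.1],0],[[0,0,0],[-0.5,0,-0.1],0]]'
python3 - <<'E'
from h import *
state()
E
```

```text
t: 22.03
ee_pos: [543.9, 193.3, 59.2]
orientation: [-3.075, -0.289, -0.391]
ft_force: [4.5, -0.1, -3.0]
width: 11.7
t 22.0333 cover [-9.7  0.5 65.2] lip [-81.8   0.7  48.6] rear [48.4  0.4 80.3] tip 14.5 yaw -0.2 F_h [ 4.4 -1.  -3. ] w 11.7
```

```bash
python3 -m handwheel '[[[0,-0.01,0],[0,0,1],0],[[0,-0.015,0],[-0.1,0,1.4],0],[[0,-0.015,0],[-0.1,0,1.4],0],[[0,-0.015,0],[-0.1,0,1.3],0],[[0,-0.015,0],[-0.1,0,1.3],0],[[0,-0.01,0],[-0.1,0,0.8],0],[[0,0,0],[0,0,0],0],[[0,0,0],[0,0,0],0],[[0,0,0],[0,0,0],0],[[0,0,0],[0,0,0],0]]'
python3 - <<'E'
from h import *
state()
E
```

```text
t: 22.87
ee_pos: [544.5, 193.6, 51.2]
orientation: [-3.098, -0.29, -0.252]
ft_force: [1.8, -0.1, -0.5]
width: 11.8
t 22.8667 cover [-8.5  0.7 57.3] lip [-81.8   0.9  47.3] rear [50.7  0.5 67.1] tip 9.3 yaw -0.2 F_h [ 1.7 -0.4 -0.5] w 11.8
```

```bash
python3 -m handwheel '[[[0,-0.01,0],[-0.1,0,0.7],0],[[0,-0.015,0],[-0.1,0,1.1],0],[[0,-0.015,0],[-0.1,0,1.1],0],[[0,-0.015,0],[-0.1,0,1.1],0],[[0,-0.01,0],[-0.1,0,0.7],0],[[0,0,0],[0,0,0],0],[[0,0,0],[0,0,0],0],[[0,0,0],[0,0,0],0],[[0,0,0],[0,0,0],0],[[0,0,0],[0,0,0],0]]'
python3 - <<'E'
from h import *
state()
p=ctrl.get_image('scene')
cv2.imwrite('pics/s14.png',cv2.resize(np.clip(p['pixels'][90:190,260:390,::-1]*1.2,0,255).astype(np.uint8),(780,600),interpolation=cv2.INTER_CUBIC))
state()
E
```

```text
t: 23.7
ee_pos: [544.3, 193.7, 46.0]
orientation: [-3.111, -0.292, -0.14]
ft_force: [2.3, 0.8, -1.8]
width: 11.6
t 23.7 cover [-8.2  0.8 52.2] lip [-82.1   1.   47.5] rear [51.6  0.7 57.7] tip 5.2 yaw -0.1 F_h [ 2.4  0.4 -1.8] w 11.6
t 23.75 cover [-8.2  0.8 52.2] lip [-82.    1.   47.5] rear [51.6  0.7 57.7] tip 5.2 yaw -0.1 F_h [ 2.1 -0.3 -1.3] w 11.7
```

View pics/s14.png

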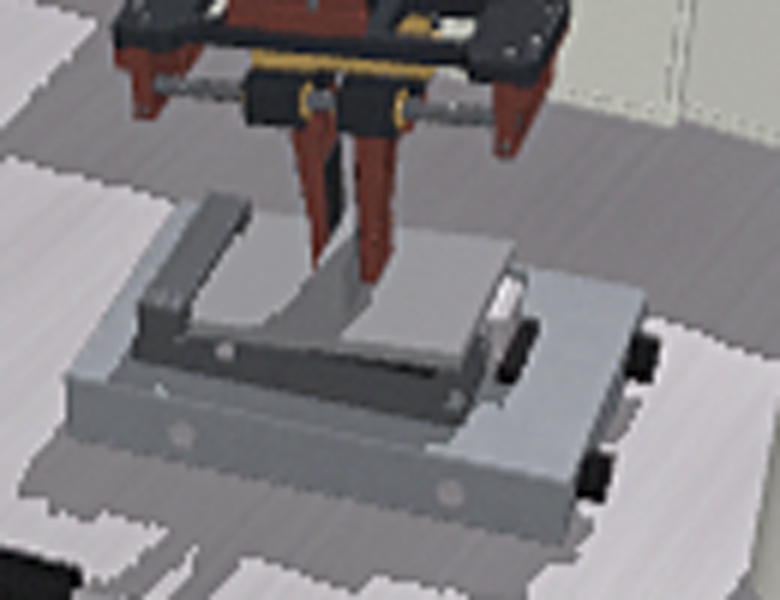

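```bash
python3 -m handwheel '[[[0,0,0],[0,0,0],0.4],[[0,0,0],[0,0,0],0.4],[[0,0,0],[0,0,0],0.4],[[0,0,0],[0,0,0],0.4],[[0,0,0],[0,0,-2],0.4],[[0,0,0],[0,0,-6],0.4],[[0,0,0],[0,0,-10],0.4],[[0,0,0],[0,0,-12],0.4],[[0,0,0],[0,0,-10],0.4],[[0,0,0],[0,0,-5],0.4]]'
python3 - <<'E'
from h import *
state()
for n in ('wrist','scene'):
    p=ctrl.get_image(n)
    im=p['pixels'][60:300,70:390] if n=='wrist' else p['pixels'][90:190,260:390]
    cv2.imwrite('pics/%s15.png'%n,cv2.resize(np.clip(im[:,:,::-1]*1.3,0,255).astype(np.uint8),(800,600),interpolation=cv2.INTER_CUBIC))
state()
E
```

```text
t: 24.58
ee_pos: [537.3, 191.9, 94.1]
orientation: [-3.113, -0.292, -0.131]
ft_force: [0.5, -0.3, -0.2]
width: 35.2
t 24.5833 cover [-15.4   0.4 100.3] lip [-89.3   0.6  96.1] rear [ 44.4   0.2 105.4] tip 4.9 yaw -0.1 F_h [ 0.5 -0.4 -0.2] w 35.2
t 24.6833 cover [-15.    0.4 100.2] lip [-88.9   0.6  95.8] rear [ 44.8   0.2 105.3] tip 4.9 yaw -0.2 F_h [-0.1  0.5 -0.7] w 34.9
```

View pics/wrist15.png

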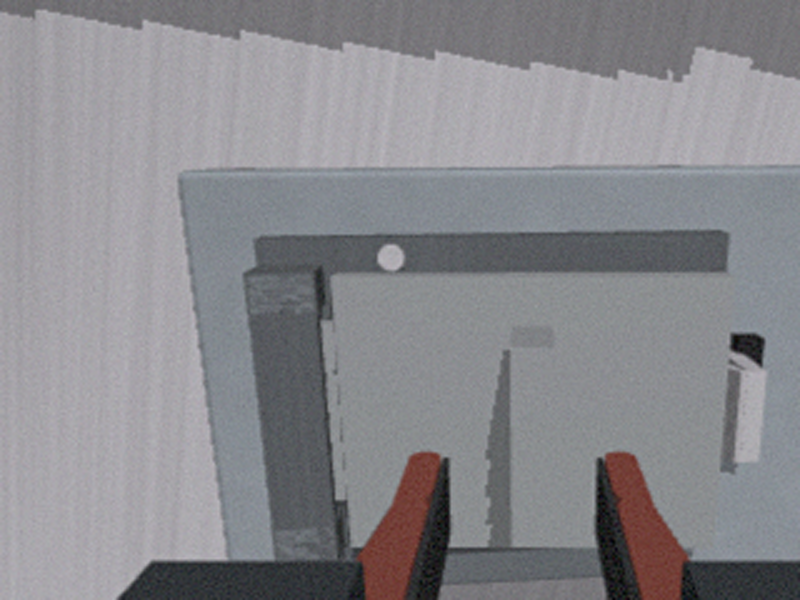

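View pics/scene15.png

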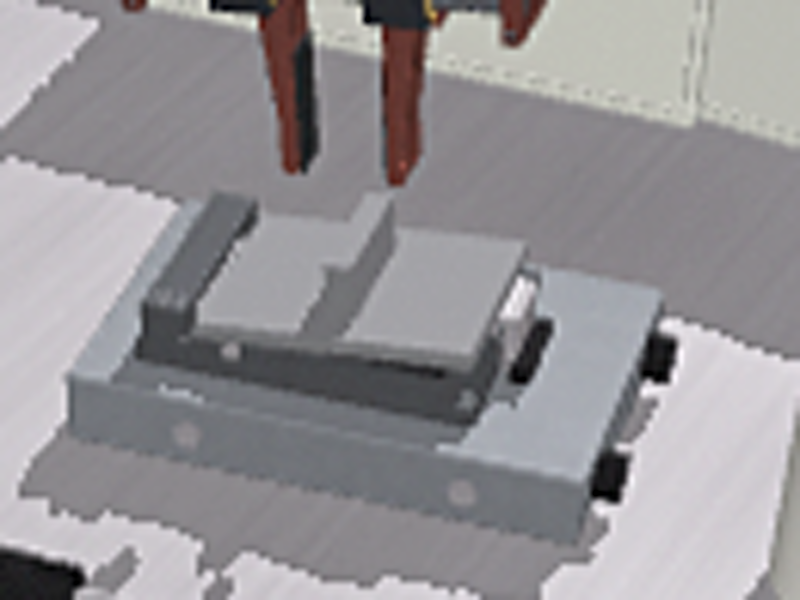

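```bash
cat >> h.py <<'E'
def tcp(hx,hy,z,n,dec=1):
    y=np.radians(HY)
    rows([H[0]+np.cos(y)*hx-np.sin(y)*hy,H[1]+np.sin(y)*hx+np.cos(y)*hy,z],down(HY,0),n,dec)
E
python3 - <<'E'
from h import *
tcp(36,0,95,8)
E
```

```text
cur [537.7 192.   93.9] d [49.1  9.3  1.1] totturn [-0.005 -0.086 -0.002] F [-0.2  0.5 -0.7]
[[-0.001,-0.011,0],[6.2,0,0.4],J],[[-0.001,-0.011,0],[6.3,0,0.3],J],[[-0.001,-0.011,0],[6.2,0,0.3],J],[[-0.001,-0.011,0],[6.3,0,0.2],J],[[-0.001,-0.011,0],[6.2,0,0.1],J],[[-0.001,-0.011,0],[6.2,0,0.1],J],[[-0.001,-0.011,0],[6.3,0,0],J],[[-0.001,-0.011,0],[6.2,0,-0.1],J],
```

```bash
python3 -m handwheel '[[[0,-0.01,0],[4,0,0],0],[[0,-0.012,0],[7,0,0],0],[[0,-0.012,0],[8,0,0],0],[[0,-0.012,0],[8,0,0],0],[[0,-0.012,0],[8,0,0],0],[[0,-0.012,0],[7,0,0],0],[[0,-0.01,0],[5,0,0],0],[[0,-0.004,0],[2,0,0],0],[[0,0,0],[0,0,0],0],[[0,0,0],[0,0,0],0]]'
python3 - <<'E'
from h import *
tcp(36,0,58,5)
E
```

```text
t: 25.52
ee_pos: [587.9, 201.2, 94.1]
orientation: [-3.124, -0.294, 0.015]
ft_force: [-0.4, -0.2, 0.2]
width: 0.7
cur [587.9 201.2  94.1] d [ -1.1   0.  -36.1] totturn [-0.005  0.009 -0.002] F [-0.4 -0.2  0.2]
[[-0.001,0.002,0],[-0.2,0,7.2],J],[[-0.001,0.002,0],[-0.1,0,7.2],J],[[-0.001,0.002,0],[-0.2,-0.1,7.2],J],[[-0.001,0.002,0],[-0.2,0,7.3],J],[[-0.001,0.002,0],[-0.2,-0.1,7.2],J],
```

```bash
python3 -m handwheel '[[[0,0.004,0],[0,0,4],0],[[0,0.004,0],[-0.2,0,7],0],[[0,0,0],[-0.2,0,8],0],[[0,0,0],[-0.2,0,8],0],[[0,0,0],[-0.2,0,6],0],[[0,0,0],[0,0,4],0],[[0,0,0],[0,0,2],0],[[0,0,0],[0,0,0],0],[[0,0,0],[0,0,0],0],[[0,0,0],[0,0,0],0]]'
python3 - <<'E'
from h import *
tcp(36,0,44,5)
p=ctrl.get_image('scene')
im=p['pixels'][90:190,260:390]
cv2.imwrite('pics/s16.png',cv2.resize(np.clip(im[:,:,::-1]*1.3,0,255).astype(np.uint8),(780,600),interpolation=cv2.INTER_CUBIC))
E
```

```text
t: 26.35
ee_pos: [583.4, 200.5, 49.1]
orientation: [-3.124, -0.294, 0.008]
ft_force: [-0.1, 1.1, -0.5]
width: 0.3
cur [583.4 200.5  49.1] d [ 3.3  0.8 -5.1] totturn [-0.004  0.005 -0.002] F [-0.1  1.1 -0.5]
[[-0.001,0.001,0],[0.7,0,1],J],[[-0.001,0.001,0],[0.7,0,1],J],[[-0.001,0.001,0],[0.7,-0.1,1.1],J],[[-0.001,0.001,0],[0.6,0,1],J],[[-0.001,0.001,0],[0.7,0,1],J],
```

View pics/s16.png

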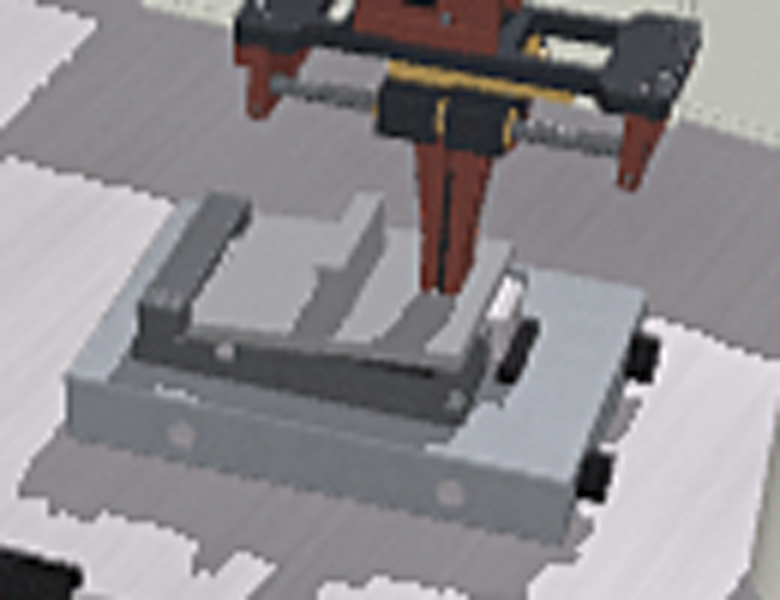

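```bash
python3 -m handwheel '[[[0,0,0],[0.6,0,0.5],0],[[0,0,0],[0.7,0,0.7],0],[[0,0,0],[0.7,0,0.8],0],[[0,0,0],[0.5,0,0.8],0],[[0,0,0],[0.3,0,0.8],0],[[0,0,0],[0,0,0.8],0],[[0,0,0],[0,0,0.8],0],[[0,0,0],[0,0,0.8],0],[[0,0,0],[0,0,0.8],0],[[0,0,0],[0,0,0.8],0]]'
python3 - <<'E'
from h import *
tcp(36,0,44,5)
E
```

```text
t: 27.23
ee_pos: [588.2, 201.6, 42.6]
orientation: [-3.123, -0.294, 0.002]
ft_force: [0.4, 0.2, 0.8]
width: 0.7
cur [588.2 201.6  42.6] d [-1.4 -0.3  1.4] totturn [-0.005  0.001 -0.002] F [0.4 0.2 0.8]
[[-0.001,0,0],[-0.3,0,-0.3],J],[[-0.001,0,0],[-0.3,0,-0.2],J],[[-0.001,0,0],[-0.3,0,-0.3],J],[[-0.001,0,0],[-0.3,0.1,-0.3],J],[[-0.001,0,0],[-0.3,0,-0.3],J],
```

```bash
python3 -m handwheel '[[[0,0,0],[0,0,0.7],0],[[0,0,0],[0,0,0.7],0],[[0,0,0],[0,0,0.7],0],[[0,0,0],[0,0,0.7],0],[[0,0,0],[0,0,0.7],0],[[0,0,0],[0,0,0.7],0],[[0,0,0],[0,0,0.7],0],[[0,0,0],[0,0,0.7],0],[[0,0,0],[0,0,0.7],0],[[0,0,0],[0,0,0.7],0]]'
python3 - <<'E'
from h import *
tcp(36,0,44,5)
E
```

```text
t: 28.07
ee_pos: [587.7, 201.5, 34.5]
orientation: [-3.123, -0.294, 0.003]
ft_force: [-0.6, 0.7, 0.5]
width: 0.2
cur [587.7 201.5  34.5] d [-0.9 -0.3  9.5] totturn [-0.005  0.002 -0.002] F [-0.6  0.7  0.5]
[[-0.001,0,0],[-0.2,0,-1.9],J],[[-0.001,0,0],[-0.2,0,-1.9],J],[[-0.001,0,0],[-0.2,0,-1.9],J],[[-0.001,0,0],[-0.2,0,-1.9],J],[[-0.001,0,0],[-0.2,0.1,-1.9],J],
```

Run:
```python
from h import *
p=ctrl.get_image('scene')
im=p['pixels'][90:190,260:390]
cv2.imwrite('pics/s17.png',cv2.resize(np.clip(im[:,:,::-1]*1.3,0,255).astype(np.uint8),(780,600),interpolation=cv2.INTER_CUBIC))
```

```text
(no output)
```

View pics/s17.png

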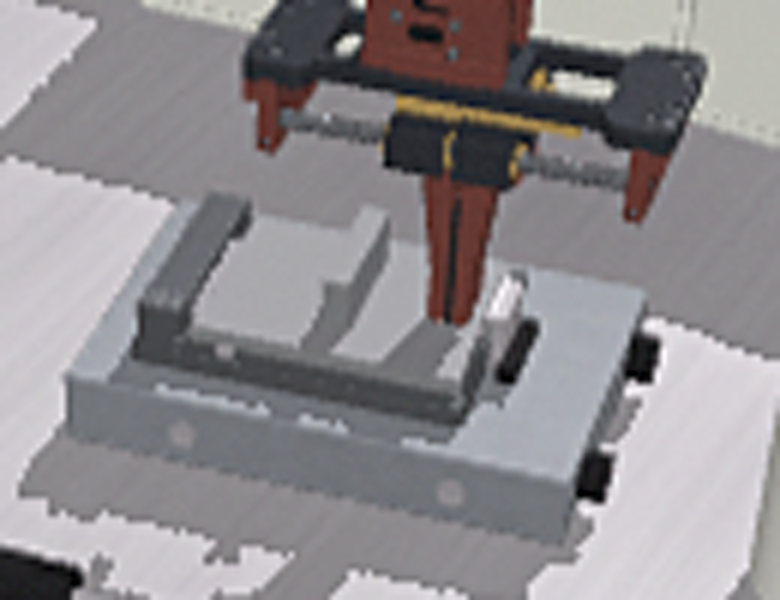

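```bash
python3 -m handwheel '[[[0,0,0],[0,0,0.4],0],[[0,0,0],[0,0,0.4],0],[[0,0,0],[0,0,0.4],0],[[0,0,0],[0,0,0.4],0],[[0,0,0],[0,0,0.4],0],[[0,0,0],[0,0,0],0],[[0,0,0],[0,0,0],0],[[0,0,0],[0,0,0],0],[[0,0,0],[0,0,0],0],[[0,0,0],[0,0,0],0]]'
python3 - <<'E'
from h import *
tcp(36,0,44,5)
E
```

```text
t: 28.95
ee_pos: [587.7, 201.5, 32.5]
orientation: [-3.123, -0.294, 0.003]
ft_force: [0.1, 0.2, -0.4]
width: 0.5
cur [587.7 201.5  32.5] d [-1.  -0.3 11.5] totturn [-0.004  0.001 -0.002] F [ 0.1  0.2 -0.4]
[[-0.001,0,0],[-0.2,0,-2.3],J],[[-0.001,0,0],[-0.2,0,-2.3],J],[[-0.001,0,0],[-0.2,0,-2.3],J],[[-0.001,0,0],[-0.2,0,-2.3],J],[[-0.001,0,0],[-0.2,0.1,-2.3],J],
```

```bash
python3 -m handwheel '[[[0,0,0],[0,0,0.4],0],[[0,0,0],[0,0,0.4],0],[[0,0,0],[0,0,0.4],0],[[0,0,0],[0,0,0.4],0],[[0,0,0],[0,0,0.4],0],[[0,0,0],[0,0,0.4],0],[[0,0,0],[0,0,0.4],0],[[0,0,0],[0,0,0.4],0],[[0,0,0],[0,0,0.4],0],[[0,0,0],[0,0,0.4],0]]'
python3 - <<'E'
from h import *
tcp(36,0,44,5)
p=ctrl.get_image('scene')
im=p['pixels'][90:190,260:390]
cv2.imwrite('pics/s18.png',cv2.resize(np.clip(im[:,:,::-1]*1.3,0,255).astype(np.uint8),(780,600),interpolation=cv2.INTER_CUBIC))
E
```

```text
t: 29.78
ee_pos: [587.8, 201.6, 32.4]
orientation: [-3.123, -0.294, 0.003]
ft_force: [-2.1, -0.0, 5.2]
width: 0.6
cur [587.8 201.6  32.4] d [-1.  -0.3 11.6] totturn [-0.004  0.001 -0.001] F [-2.1 -0.   5.2]
[[-0.001,0,0],[-0.2,0,-2.3],J],[[-0.001,0,0],[-0.2,0,-2.3],J],[[-0.001,0,0],[-0.2,0,-2.4],J],[[-0.001,0,0],[-0.2,0.1,-2.3],J],[[-0.001,0,0],[-0.3,0,-2.3],J],
```

View pics/s18.png

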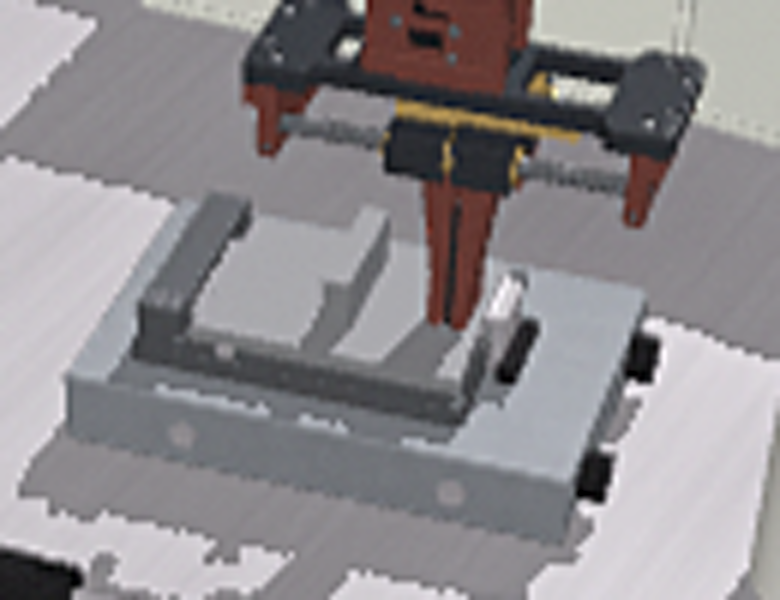

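```bash
python3 -m handwheel '[[[0,0,0],[0,0,0.5],0],[[0,0,0],[0,0,0.6],0],[[0,0,0],[0,0,0.7],0],[[0,0,0],[0,0,0.8],0],[[0,0,0],[0,0,0.8],0],[[0,0,0],[0,0,0.8],0],[[0,0,0],[0,0,0.8],0],[[0,0,0],[0,0,0.8],0],[[0,0,0],[0,0,0.8],0],[[0,0,0],[0,0,0.8],0]]'
python3 - <<'E'
from h import *
tcp(36,0,44,5)
E
```

```text
t: 30.67
ee_pos: [587.8, 201.5, 32.3]
orientation: [-3.123, -0.295, 0.002]
ft_force: [-2.7, -0.3, 9.2]
width: 0.8
cur [587.8 201.5  32.3] d [-1.  -0.3 11.7] totturn [-0.004  0.001 -0.001] F [-2.7 -0.3  9.2]
[[-0.001,0,0],[-0.2,0,-2.3],J],[[-0.001,0,0],[-0.2,0,-2.4],J],[[-0.001,0,0],[-0.2,0,-2.3],J],[[-0.001,0,0],[-0.2,0,-2.3],J],[[-0.001,0,0],[-0.3,0.1,-2.4],J],
```

```bash
python3 -m handwheel '[[[0,0,0],[0,0,-1],0],[[0,0,0],[0,0,-4],0],[[0,0,0],[-2,0,-8],0],[[0,0,0],[-5,3,-14],0],[[0,0,0],[-6,5,-18],0],[[0,0,0],[-5,5,-18],0],[[0,0,0],[-3,4,-14],0],[[0,0,0],[-2,2,-8],0],[[0,0,0],[0,0,-3],0],[[0,0,0],[0,0,0],0]]'
python3 - <<'E'
from h import *
import pickle
p=ctrl.get_image('wrist');o=ctrl.get_obs();pickle.dump((p,o),open('w19.pkl','wb'));print(o['ee_pos'],o['ft_force'])
cv2.imwrite('pics/w19.png',cv2.resize(np.clip(p['pixels'][60:300,130:450,::-1]*1.5,0,255).astype(np.uint8),(800,600),interpolation=cv2.INTER_CUBIC))
p=ctrl.get_image('scene')
im=p['pixels'][90:190,260:390]
cv2.imwrite('pics/s19.png',cv2.resize(np.clip(im[:,:,::-1]*1.3,0,255).astype(np.uint8),(780,600),interpolation=cv2.INTER_CUBIC))
E
```

```text
t: 31.5
ee_pos: [567.3, 177.4, 125.7]
orientation: [-3.123, -0.295, 0.002]
ft_force: [-0.0, -0.1, 0.3]
width: 0.3
[567.14829523 177.42494538 125.23258161] [0.02729615 0.93710475 0.03845624]
```

View pics/w19.png

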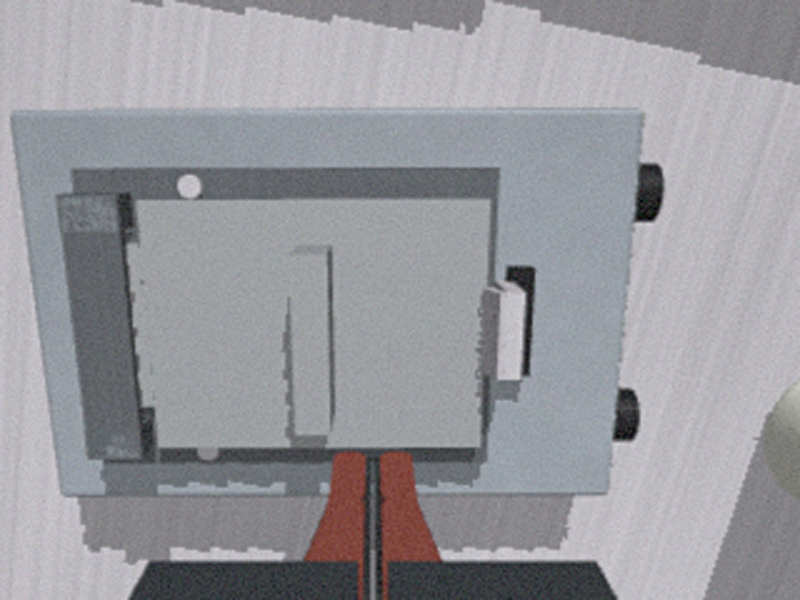

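View pics/s19.png

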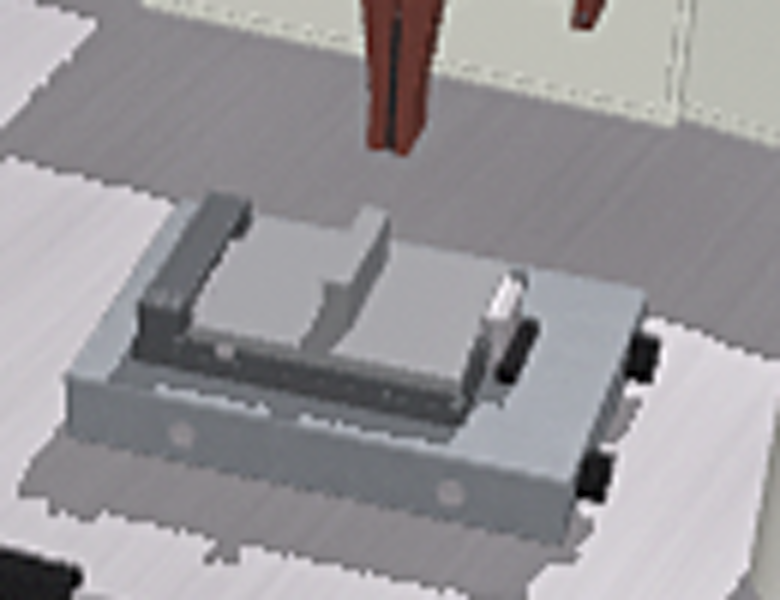

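Run:
```python
from h import *
import pickle
from scipy.optimize import least_squares
np.set_printoptions(precision=2,suppress=True)
p,o=pickle.load(open('w19.pkl','rb'))
cv=lambda a:np.array(a,float)/2.5+[130,60]-.3
u=cv([[135,198],[492,198],[158,447],[480,447],[291,247],[330,247],[291,436],[332,433]])
y=np.radians(HY);Z=np.array([[np.cos(y),-np.sin(y),0],[np.sin(y),np.cos(y),0],[0,0,1]])
L=np.array([[-60,45,8],[60,45,8],[-60,-45,8],[60,-45,8],[-6,30,34],[6,30,34],[-6,-30,34],[6,-30,34]],float)
f=lambda a:(proj(p,np.r_[H,0]+(L@R([0,a[4],a[3]]).T+a[:3])@Z.T)-u).ravel()
r=least_squares(f,[-7,0,45,0,0],x_scale=[5,5,5,.1,.1]);print('cover in H',r.x);print(r.fun.reshape(-1,2))
g=lambda a:np.r_[f([a[0],a[1],45,a[2],a[3]])]
r=least_squares(g,[-7,0,0,0],x_scale=[5,5,.1,.1]);print(r.x)
for pit in (0,-.03,-.06): print(pit,least_squares(lambda a:f([a[0],a[1],45+74*np.sin(-pit),a[2],pit]),[-7,0,0]).cost)
print(proj(p,np.r_[H,0]+np.array([[50.7,15,55.5],[50.7,-15,55.5],[52.2,15,53]])@Z.T)*2.5-np.array([130,60])*2.5)
```

```text
cover in H [-8.2   2.26 47.54 -0.    0.01]
[[-0.08 -1.01]
 [ 0.37 -0.56]
 [-0.71 -0.43]
 [ 0.34 -0.32]
 [-0.54  1.41]
 [-0.51  1.45]
 [ 1.52 -1.04]
 [-0.34  0.18]]
[-8.45  1.73 -0.    0.01]
0 7.321085184005396
-0.03 9.29778494156225
-0.06 18.20094178638346
[[484.3  290.48]
 [480.78 373.28]
 [487.55 289.23]]
```

Run:
```python
from h import *
p=snap('top','top20.png')
```

```text
(no output)
```

View pics/top20.png

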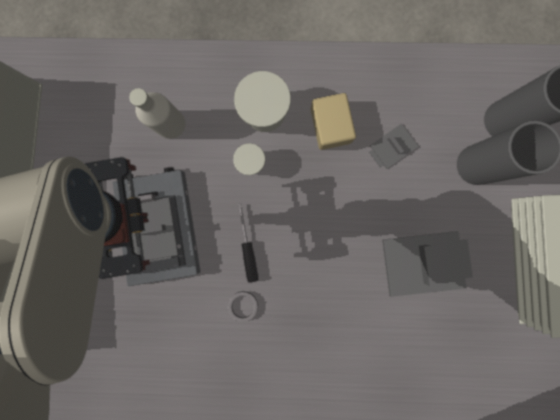

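The top view shows the bottle (152,108), tub (262,98), pot (249,159), cheese (333,121), screwdriver (249,245) and ring (244,306) at their starting pixels, and the gripper is clear above the unit. I'm handing the job in.

```bash
python3 -c "
from workcell import ctrl
print(ctrl.close_job())"
```

```text
the job is handed in; nothing more can be done
None
```

The middle-sized cover is back on the drive unit and I have handed the job in, at about 31.6 s of the 62 s allowed; no verdict was reported.

**What I did:** I gripped the cover by its rib and tipped it 14 degrees. I slid the lip under the bar until I felt the end wall at about 4.4 N, which puts the frame about 6 mm towards the robot from nominal. Then I pivoted it to 5 degrees, let go, and pressed the rear edge with closed fingers. I did not notice the snap itself; no reading during the press caught it.

**What the last checks showed:**
- **Seating:** at 9.2 N the cover no longer gave way, about 11 mm below where it had rested on the catch nose.
- **Catch:** in the wrist picture the nose's edge is where a closed catch should be, and it overlaps the plate's rear edge.
- **Pose:** a fit to that picture gave the cover as level to about 0.5 degrees, at x of about -8 mm and y of about 2 mm.
- **Other things:** nothing else on the table had visibly moved, and the gripper was clear.

**What failed or disagreed:**
- The first grasp closed above the rib. The real fingertips sit about 27 mm further back than the stated 8 mm ahead of the TCP, so I worked from what the pictures and touch showed.
- The same picture fit put the cover's underside at z = 47.5 mm, not 45 and right at the 47.5 mm limit. I put this down to camera calibration, because the touch height gave about 44 to 45 mm.
- The camera estimates of the frame shift differed from each other by several mm (0 to -6 mm).

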